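# Refocus the slide imager

## Robot

A 6-joint arm with a two-finger parallel gripper is mounted at the origin on the work surface. World frame = base frame: x ahead of the robot, y to its left, z up, the work surface at z = 0. Lengths are in m, angles in rad, forces in N, time in s.
With the tool pointing down it reaches from about 0.35 to 0.775 m from the base axis. Payload 5.5 kg.
Tool frame: the origin (TCP) lies between the finger pads; the fingertips stand 19 mm ahead of it and the grasp point (between the pads) is the TCP; z points along the fingers, y is the line along which they close (so a half turn about z gives the same grasp; the last joint's range is limited). The gripper opens to 85 mm and grips with 20 to 120 N. Pads are 22 mm wide; open, the fingers measure 114 mm over their backs; the gripper's body (76 mm by 85 mm) begins 54 mm behind the grasp point. The pads swing forward as they close: fully open they stand 13 mm farther back than shut.
Start: joints at [-1.474, 0.313, 0.046, 1.304, 0, 1.431], TCP at [0.135, -0.559, 0.25] pointing down, gripper open.
Joint ranges: [-2.76, 2.76], [-0.86, 1.69], [-1.03, 1.26], [-2.2, 2.34], [-1.47, 1.5], [-3.14, 3.14]. Speed limits (rad/s): [2.57, 2.57, 3.14, 3.14, 3.14, 3.14].

## Interface

Orientations are given as a unit quaternion [w, x, y, z].
In Python, from workcell import env gives the robot as it stands.
- The arm moves only by the shell command python3 -m pendant 'ROWS' [FORCE]. ROWS is JSON, a list of rows, each an object with "travel": the shift along the tool's x, y, z scaled (see below), a list of three; "rot": the turn, a rotation vector about the tool's x, y, z scaled (see below), a list of three; "fingers": the opening, from -1 (shut) to 1 (fully open). In form: [{"travel": [dx, dy, dz], "rot": [wx, wy, wz], "fingers": fingers}, ...]. A call has 1 to 10 rows; each row is the pose to reach, as a shift and turn from the pose commanded when the call began, along the tool's axes at that moment; what a row does not reach only later rows make up. The controller multiplies each number of a shift by 0.12 m and each number of a turn by 60 degrees. A row lasts 1/10 s, in which the tool goes at most 50 mm and 8.59 degrees, less where a joint would pass 70% of its speed; a pose out of reach is approached as far as the arm can. A call with a number of a shift or a turn outside -1 to 1 is refused whole. A call with a gripper value outside its range is refused whole. The fingers move at their own pace and stop on an object; FORCE is the grip in N (left out, the last holds). Time passes only in rows, so rows that repeat a pose let the fingers close. It gives the time, the measured TCP pose, the force, the opening and the grip force at its end, in the units of the state.
- env.get_state(): the state, without advancing time (a new reading comes with each control period).
- env.read_camera(name): name is "scene" or "top" or "wrist"; returns (picture, depth): 384x512x3 uint8, blue, green, red; 384x512 float32, m along the optical axis (not along the pixel's ray), 0 where there is no reading.
- env.camera_model(name): a dict with "fovy" (degrees; the focal length in pixels is half the picture's height over the tangent of half this angle, whatever the lens; pixels are square), "cx", "cy" (the principal point, pixels), "rvec" (rotation vector, rad) and "tvec" (3), from world to camera coordinates, as OpenCV has them; the wrist camera has in their place "T_tool_cam" (4x4, takes a point from camera to tool coordinates, whose origin is the TCP and whose axes are the flange's). Camera axes: x right, y down, z forward; pixel columns grow to the right and rows downward; lengths in m; the calibration is good to about 2 mm. A picture is of the moment at which its call begins: read the wrist's pose just before it. camera_model takes no time and is no camera call.
- env.hand_in(): hands the job in; it is judged then, once.
Trained networks look in the newest picture that a camera, given by its name, has taken for a name from the list of things; names that differ only in an ending like _2 or _b are one class to them, and where a whole thing is asked for, a point or a joint stands for the part that bears it (a point fixed in the world has none). Each returns a list of dicts, best first, with "conf" (0 to 1); they miss things now and then, are a little off and sometimes report something else, mostly with a low value. They report only what shows in the picture. A call takes as long as a camera call. They do not tell look-alikes from the thing itself.
- env.outline_of(camera, target): "mask" (384x512 bool, what is visible of it) and "xy" ([column, row] in pixels, amid what is visible of it).
The state is a dict: "clock": time; "joint_pos": joint angles; "qvel": joint speeds; "tau": joint torques, N m; "tcp_pos": TCP position; "orientation": TCP orientation; "wrist_force": force on the tool from outside, world axes, zero at the start; "ft_torque": the same for the moment, N m; "finger_gap": finger opening in m; "grip_force": force on a finger pad.
Only numpy, scipy, OpenCV 4.12 (cv2) and the standard library are available. Lean on these libraries where they do the work, as an engineer would, in place of code of your own. Each camera call takes 0.05 s, during which the arm holds its last target. There are 200 camera calls.

## Task

The glass staining jar is standing in the way of the slide imager's door: stand it upright on the steel tray, then swing the door wide open and turn the black focus knob inside so that its white pointer lines up with the white index mark beside it. Finally shut the door fully. Do not tip the jar over, and leave everything else on the bench where it is.

Things in the scene. Friction and masses are not known exactly. Their poses are not given: they have to be found in the camera images.
- imager: White steel bench instrument, fixed; 220 deep (x) x 220 wide (y) x 248 high mm. Origin: centre of its underside; x points from front to back, the front opening is the plane x = -110 mm. Walls 8 mm. Clear roof from x = -95 mm to the back, underside at z = 238 mm. The focus knob is behind the door, its base at x = -65, y = 0, z = 85 mm.
- deck: Grey deck behind the door, sloping up to the back at 40 degrees (0.70 rad) from level. Origin: on its face at the centre of the knob's base; z out of the deck (leans 40 degrees from vertical towards the front), x up the slope. To turn the knob, come through the open door with the tool tilted about this much; the roof is above.
- door (a joint): Angle of the imager's front door about its upright hinge, rad: 0 shut, grows as it opens towards the front, stop at 1.9. Stays where it is left (hinge friction 0.2 N m, 0.7 kg, no latch). Wide open is more than 1.2. White panel 214 wide, 230 high, 14 mm thick, top edge 244 mm above the bench. Starts shut or a little ajar (up to 0.15).
- door_hinge (a point): Point on the door's upright hinge axis (x = -110, y = 109 mm in the imager frame), 222 mm above the bench like the handle point. Frame turns with the door, z up. Seen from above the door turns clockwise to open; shut, it runs from here along -y of the imager.
- door_handle (a point): Grip point on the axis of the door's handle, 222 mm above the bench: an upright round steel bar, diameter 12 mm, from 154 to 244 mm high, 37 mm in front of the door's outer face, 170 mm from the hinge along the door. Two 8 mm stays at 162 and 212 mm height. Frame turns with the door: -x out of its outer face, y to the hinge, z up. Can be pinched from above, a finger on each side along y.
- focus_grip (a point): Grip point of the black focus knob, on its axis 30 mm above the deck. z is its axis (out of the deck), x the way the white pointer points. Disc 44 mm across, 9 mm high, with a bar grip 44 long (x), 12 wide (y), up to 35 mm above the deck. Friction 0.04 N m, stays where left. To reach the mark it turns clockwise, seen looking down on the deck, by 0.5 to 1.5 rad.
- index_mark (a point): White index mark, a flat bar 13 x 5 mm on the dial round the knob, 40 mm from the knob's axis; its x axis points outward from the knob's axis through the mark, z out of the deck. The pointer is in line when both x axes are parallel. It differs each time and must not be handled; it is flat.
- tray: Low steel tray, fixed, 160 (x) x 240 (y) mm, rim 14 mm high, wall 4 mm, floor 4 mm thick. Origin: centre of its underside. The half at -y is free, a wooden box stands in the half at +y.
- jar: Round clear glass staining jar with a white lid, 56 mm in diameter, 85 mm high, about 0.2 kg. Origin: centre of its underside, z up. Straight glass sides up to 55 mm. It stands in the sweep of the imager's door, its centre 100 to 140 mm in front of the imager; the door is much taller, so lean the tool back from it (about 25 degrees) when gripping the jar.
- slidebox: Wooden slide box 90 (x) x 60 (y) x 32 mm on the tray. Bystander. Origin: centre of its underside.
- reagent: Large brown glass bottle, 68 mm in diameter, 150 mm high, beside the imager. Bystander. Origin: centre of its underside.
- dropper: Small brown dropper bottle, 34 mm in diameter, 65 mm high, in front of the imager. Bystander. Origin: centre of its underside.
- dish: Shallow glass dish, 90 mm in diameter, 16 mm high. Bystander. Origin: centre of its underside.
- dispenser: Cream tape dispenser, 130 x 55 x 82 mm. Bystander. Origin: centre of its underside.
- notebook: Notebook 210 x 150 x 14 mm with a pen on it. Bystander. Origin: centre of its underside.
Things that resemble listed ones, but are neither listed nor needed, are in the scene too. Leave any green or turquoise look-alike of the jar alone.

How it is judged:
On the way, in this order (a step that is already met when the one before it is completed fails the run):
1. the jar stands upright on the tray, let go (x of jar in the frame of tray between -0.075 and 0.075 m and y of jar in the frame of tray between -0.115 and 0.115 m and z of jar in the frame of tray below 0.012 m and angle between jar's own z axis and vertical below 0.1 rad and contact force between the fingers and jar below 0.1 N and linear speed of jar below 0.02 m/s), for 0.2 s.
2. the imager's door is wide open (more than 1.2 rad) (value of joint door above 1.2 rad), for 0.2 s.
3. the focus knob's pointer is in line with the index mark within 0.12 rad, with the door open (angle between the x axis of focus_grip and the x axis of index_mark, either way round below 0.12 rad and value of joint door above 0.9 rad), for 0.3 s.
At the end, for the whole second after the job is handed in: The jar stands upright (within 0.1 rad) and at rest on the floor of the tray, its centre inside the rim; the knob's pointer is within 0.12 rad of the index mark; the door is shut to less than 0.08 rad (x of jar in the frame of tray between -0.075 and 0.075 m and y of jar in the frame of tray between -0.115 and 0.115 m and z of jar in the frame of tray below 0.012 m and angle between jar's own z axis and vertical below 0.1 rad and linear speed of jar below 0.02 m/s and angle between the x axis of focus_grip and the x axis of index_mark, either way round below 0.12 rad and value of joint door below 0.08 rad); the robot touches nothing.
It fails at once if the jar is tipped over (more than 0.6 rad) (angle between jar's own z axis and vertical above 0.6 rad).
It fails at once if a bystander is moved more than 30 mm or tipped over (distance of any of slidebox, reagent, dropper, dish, dispenser, notebook from where it was at the start of the episode above 0.03 m or angle between any of slidebox, reagent, dropper, dish, dispenser, notebook's own z axis and vertical above 0.5 rad).
It also fails if it takes over 72 s, if anything falls off the work surface, if the arm or the gripper's body presses on something with over 40 N, if the wrist force passes 120 N, or if a joint passes its speed limit or range.

## Working session

There is one attempt and no reset: what is moved stays moved. The work goes in short steps, Python scripts to look and compute and a shell command to move; the robot and the scene stay as the last step left them, time stands still between calls to the robot, and variables do not carry over. Pictures are saved under pics/ and viewed, at most 10 in all, crops included, and the job is handed in when it is done.

```bash
ls; mkdir -p pics; cat > h.py <<'E'
import numpy as np, cv2
from scipy.spatial.transform import Rotation as R
from workcell import env
def cam(name):
    m=env.camera_model(name); f=192/np.tan(np.radians(m['fovy'])/2)
    if 'rvec' in m:
        Rm=cv2.Rodrigues(np.array(m['rvec'],float))[0]; t=np.array(m['tvec'],float).ravel()
        T=np.eye(4); T[:3,:3]=Rm.T; T[:3,3]=-Rm.T@t
    else:
        T=tool()@np.array(m['T_tool_cam'])
    return f,m['cx'],m['cy'],T
def tool():
    s=env.get_state(); q=s['orientation']; T=np.eye(4)
    T[:3,:3]=R.from_quat([q[1],q[2],q[3],q[0]]).as_matrix(); T[:3,3]=s['tcp_pos']; return T
def cloud(name,d,C=None):
    f,cx,cy,T=C or cam(name)
    v,u=np.mgrid[:384,:512]
    P=np.stack([(u-cx)/f*d,(v-cy)/f*d,d],-1)
    P=P@T[:3,:3].T+T[:3,3]; P[d<=0]=np.nan; return P
def go(p,Rm):
    "row numbers from the current pose"
    T=tool(); print('travel',np.round(T[:3,:3].T@(np.array(p)-T[:3,3])/.12,3),'rot',np.round(R.from_matrix(T[:3,:3].T@Rm).as_rotvec()/np.radians(60),3))
E
python3 - <<'E'
from h import *
ims=[]
for n in ['scene','top']:
    im,d=env.read_camera(n); np.savez('/tmp/'+n,im=im,d=d); P=cloud(n,d)
    print(n,{k:np.round(v,3) if not isinstance(v,str) else v for k,v in env.camera_model(n).items()})
    cv2.imwrite(f'pics/{n}0.png',im); 
    for t in ['imager','door','door_handle','focus_grip','tray','jar','slidebox','reagent','dropper','dish','dispenser','notebook']:
        for o in env.outline_of(n,t)[:3]:
            q=P[o['mask']]; q=q[~np.isnan(q[:,0])]
            print(n,t,round(o['conf'],2),np.round(o['xy']),o['mask'].sum(),'med',np.round(np.median(q,0),3) if len(q) else '', 'lo',np.round(np.percentile(q,2,axis=0),3) if len(q) else '','hi',np.round(np.percentile(q,98,axis=0),3) if len(q) else '')
s=env.get_state(); print(s)
E
```

```text
pics
scene {'fovy': np.float64(53.927), 'cx': np.float64(262.205), 'cy': np.float64(194.691), 'rvec': array([ 2.774,  0.511, -0.089]), 'tvec': array([-0.575, -0.057,  1.362])}
scene imager 0.93 [296. 251.] 7703 med [ 0.738 -0.04   0.246] lo [ 0.612 -0.145  0.046] hi [0.858 0.082 0.251]
scene door 0.8 [254. 247.] 860 med [ 0.619 -0.064  0.226] lo [ 0.58  -0.152  0.018] hi [0.629 0.053 0.247]
scene door_handle 0.57 [258. 250.] 857 med [ 0.619 -0.066  0.226] lo [ 0.578 -0.152  0.023] hi [0.629 0.052 0.247]
scene focus_grip 0.73 [254. 250.] 896 med [ 0.619 -0.07   0.22 ] lo [ 0.574 -0.152 -0.001] hi [0.629 0.052 0.247]
scene tray 0.96 [177. 336.] 3434 med [ 0.471 -0.378  0.004] lo [ 0.373 -0.474 -0.001] hi [ 0.555 -0.238  0.015]
scene jar 0.59 [228. 240.] 281 med [ 0.519 -0.067  0.083] lo [ 0.493 -0.089  0.008] hi [ 0.54  -0.039  0.089]
scene jar 0.54 [189. 247.] 320 med [ 0.414 -0.125  0.083] lo [ 0.384 -0.148  0.001] hi [ 0.432 -0.099  0.089]
scene slidebox 0.88 [179. 302.] 576 med [ 0.448 -0.283  0.036] lo [ 0.401 -0.315  0.023] hi [ 0.492 -0.25   0.04 ]
scene reagent 0.62 [265. 307.]
[... 2301 characters left out ...]
]
{'clock': 1.3, 'joint_pos': array([-1.47360779e+00,  3.13201679e-01,  4.60994436e-02,  1.30359190e+00,
       -1.66398008e-06,  1.43121369e+00]), 'qvel': array([ 0.0003564 , -0.000192  , -0.00142108,  0.00223964, -0.00053541,
       -0.00052975]), 'tau': array([-1.39611358e-03, -4.80464995e+01,  2.98815554e+01,  7.60059193e-04,
       -1.66382783e-04, -5.99768640e-06]), 'tcp_pos': array([ 0.13487894, -0.55899999,  0.250322  ]), 'orientation': array([ 5.10652487e-05,  9.93000606e-01,  1.18109249e-01, -1.91477152e-06]), 'wrist_force': array([-0.2203993 ,  0.79585906, -0.19222439]), 'ft_torque': array([0.01770939, 0.01355317, 0.01076426]), 'grip_force': 0.0, 'finger_gap': 0.08547157376036203}
```

```bash
python3 - <<'E'
from h import *
a=np.load('/tmp/top.npz')['im']; b=np.load('/tmp/scene.npz')['im']
A=cv2.resize(a[90:300,220:480],None,fx=2,fy=2,interpolation=3)
cv2.imwrite('pics/a.png',cv2.resize(a[80:300,220:480],None,fx=2.7,fy=2.7,interpolation=3)); 
for n in ['top','scene']:
    z=np.load(f'/tmp/{n}.npz'); P=cloud(n,z['d'])
    def box(l,h): return P[np.all((P>l)&(P<h),-1)]
    for nm,l,h in [('jar',(.46,-.12,.078),(.57,0,.095)),('jar2',(.36,-.17,.078),(.45,-.07,.095)),('reag',(.64,-.27,.145),(.76,-.16,.16)),('drop',(.5,-.26,.06),(.6,-.18,.075)),('box',(.38,-.34,.03),(.52,-.22,.045))]:
        q=box(l,h); (c,r)=cv2.minEnclosingCircle(q[:,:2].astype(np.float32)); print(n,nm,len(q),np.round(c,3),round(r,3),np.round(q.mean(0),3))
    for nm,l,h in [('doortop',(.53,-.2,.236),(.635,.12,.2475)),('imtop',(.6,-.2,.2465),(.9,.15,.26)),('tray',(.3,-.55,.009),(.6,-.2,.02))]:
        q=box(l,h); print(n,nm,len(q),cv2.minAreaRect((q[:,:2]*1000).astype(np.float32)), np.round(cv2.boxPoints(cv2.minAreaRect((q[:,:2]*1000).astype(np.float32)))))
E
```

```text
top jar 225 [ 0.51  -0.062] 0.025 [ 0.51  -0.062  0.084]
top jar2 229 [ 0.402 -0.122] 0.025 [ 0.402 -0.122  0.084]
top reag 89 [ 0.702 -0.216] 0.016 [ 0.702 -0.216  0.149]
top drop 26 [ 0.548 -0.223] 0.008 [ 0.548 -0.223  0.065]
top box 583 [ 0.443 -0.284] 0.052 [ 0.441 -0.283  0.035]
top doortop 511 ((600.6507568359375, -42.18714141845703), (216.6383514404297, 59.937686920166016), 87.4476547241211) [[ 566. -149.]
 [ 626. -152.]
 [ 635.   65.]
 [ 576.   67.]]
top imtop 2074 ((725.934814453125, -27.735260009765625), (257.7735595703125, 219.6566619873047), 10.596259117126465) [[ 579.   57.]
 [ 619. -159.]
 [ 873. -112.]
 [ 832.  104.]]
top tray 422 ((486.1100158691406, -348.1519470214844), (213.40447998046875, 243.65113830566406), 14.63540267944336) [[ 352. -257.]
 [ 414. -493.]
 [ 620. -439.]
 [ 559. -203.]]
scene jar 187 [ 0.513 -0.061] 0.026 [ 0.513 -0.062  0.085]
scene jar2 195 [ 0.404 -0.121] 0.025 [ 0.406 -0.122  0.085]
scene reag 94 [ 0.704 -0.216] 0.015 [ 0.705 -0.215  0.15 ]
scene drop 25 [ 0.551 -0.223] 0.009 [ 0.551 -0.222  0.066]
scene box 558 [ 0.444 -0.282] 0.052 [ 0.445 -0.283  0.036]
scene doortop 410 ((600.6659545898438, -41.89381408691406), (218.9669189453125, 59.86703109741211), 88.83622741699219) [[ 569. -151.]
 [ 628. -152.]
 [ 633.   67.]
 [ 573.   68.]]
scene imtop 3336 ((728.17529296875, -27.805313110351562), (257.0416259765625, 220.01644897460938), 10.470925331115723) [[ 582.   57.]
 [ 622. -159.]
 [ 875. -113.]
 [ 835.  104.]]
scene tray 482 ((491.6741027832031, -359.17816162109375), (216.67982482910156, 263.3311767578125), 14.292583465576172) [[ 354. -258.]
 [ 419. -514.]
 [ 629. -460.]
 [ 564. -205.]]
```

View pics/a.png

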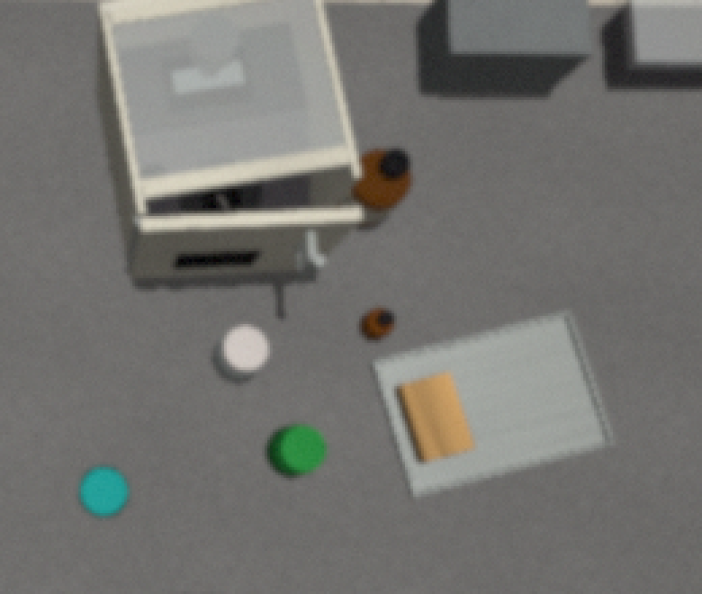

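View pics/scene0.png

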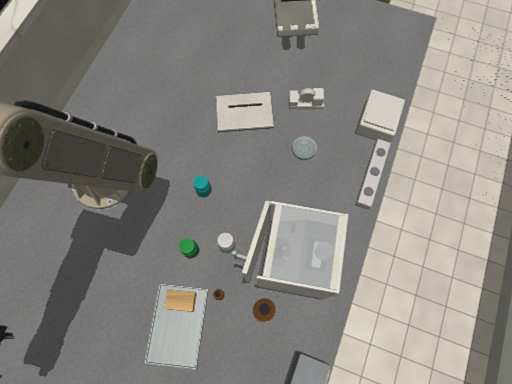

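The top crop shows the white‑lidded jar at (245,348), the green and turquoise look‑alikes at (297,450) and (103,492), the door ajar with its handle near (315,250), and the tray at lower right with the box in its left half. In the scene view the jar is at (226,241) and the handle at (238,258).

```bash
cat >> h.py <<'E'
def lean(az,t):
    "tool leaning back by t deg; az (deg) = horizontal direction it looks to; tool x = opposite"
    a=np.radians(az); t=np.radians(t); r=np.array([np.cos(a),np.sin(a),0]); u=np.array([0,0,1.])
    z=np.sin(t)*r-np.cos(t)*u; x=-(np.cos(t)*r+np.sin(t)*u); return np.stack([x,np.cross(z,x),z],1)
E
python3 - <<'E'
from h import *
for n in ['top','scene']:
    z=np.load(f'/tmp/{n}.npz'); P=cloud(n,z['d'])
    o=env.outline_of(n,'tray')[0]; q=P[o['mask']]; q=q[~np.isnan(q[:,0])&(q[:,2]<.02)]; print(n,cv2.minAreaRect((q[:,:2]*1000).astype(np.float32)))
    m=(P[...,2]>.16)&(P[...,2]<.246)&(P[...,0]<.60)&(P[...,0]>.52)&(P[...,1]<0)&(P[...,1]>-.2); q=P[m]; print('handle',np.round(np.percentile(q,[0,20,50,80,100],axis=0),3).tolist()); q=q[q[:,2]>.235]; print('top of bar',len(q),q.mean(0))
    m=(P[...,2]>.239)&(P[...,2]<.2465)&(P[...,0]<.65)&(P[...,1]<.07)&(P[...,0]>.60)
    q=P[m]; print('door top', np.round(np.polyfit(q[:,1],q[:,0],1),3), len(q))
f,cx,cy,T=cam('top')
for uv in [(358.9,214.1),(431.1,195.6),(445.9,243.7),(373,263.3)]:
    r=T[:3,:3]@np.array([(uv[0]-cx)/f,(uv[1]-cy)/f,1]); print(np.round(T[:3,3]+r*(.014-T[2,3])/r[2],3))
r=T
print(tool()[:3,3])
go([.27,-.40,.27],lean(-56,10)); go([.27,-.40,.27],R.from_euler('z',80,degrees=True).as_matrix()@tool()[:3,:3])
E
```

```text
top ((461.5594482421875, -358.4936218261719), (161.5615234375, 248.03016662597656), 15.41649341583252)
handle [[0.568, -0.116, 0.161], [0.569, -0.111, 0.166], [0.577, -0.108, 0.212], [0.592, -0.106, 0.232], [0.6, -0.104, 0.245]]
top of bar 18 [ 0.57275552 -0.10960262  0.24197697]
door top [0.029 0.619] 511
scene ((462.9349670410156, -354.744384765625), (161.27613830566406, 239.0521697998047), 15.146008491516113)
handle [[0.569, -0.116, 0.161], [0.577, -0.113, 0.17], [0.582, -0.111, 0.215], [0.592, -0.108, 0.241], [0.6, -0.105, 0.246]]
top of bar 18 [ 0.57567573 -0.1101024   0.24286315]
door top [-0.022  0.617] 378
[ 0.505 -0.223  0.014]
[ 0.566 -0.453  0.014]
[ 0.416 -0.488  0.014]
[ 0.354 -0.261  0.014]
[ 0.13489248 -0.55899666  0.2503066 ]
travel [ 1.405 -1.024 -0.164] rot [-0.16  -0.111 -1.835]
travel [ 1.405 -1.024 -0.164] rot [ 0.     0.    -1.333]
```

```bash
cat >> h.py <<'E'
def plan(W, T=None):
    "W: list of (p,R). prints rows from pose to pose (rounded poses chained)"
    T=tool() if T is None else T; p,Q=T[:3,3].copy(),T[:3,:3].copy()
    for P,M in W:
        tr=np.round(Q.T@(np.array(P)-p)/.12,2); ro=np.round(R.from_matrix(Q.T@M).as_rotvec()/np.radians(60),2)
        n=max(np.linalg.norm(tr)*.12/.05,np.linalg.norm(ro)*60/8.59)
        print('T',tr.tolist(),'R',ro.tolist(),'rows>=%.1f'%n,'' if max(abs(tr).max(),abs(ro).max())<=1 else 'TOO BIG', np.round(P,3))
        p=p+Q@tr*.12; Q=Q@R.from_rotvec(ro*np.radians(60)).as_matrix()
E
python3 - <<'E'
from h import *
J=np.array([.512,-.062,.046]); M=lean(-7,25); pre=J-.15*M[:,2]
print(pre)
r1,a1=np.hypot(*pre[:2]),np.degrees(np.arctan2(pre[1],pre[0]))
W=[]
for k in range(1,6):
    s=k/5; a=np.radians(-76.4+s*(a1+76.4)); r=.575+s*(r1-.575); z=.25+s*(pre[2]-.25)+.06*s*(1-s)*4
    W.append(([r*np.cos(a),r*np.sin(a),z],lean(-166.4+s*159.4,max(0,(s-.4)/.6*25))))
W+=[(J-.06*M[:,2],M),(J,M)]
plan(W)
E
```

```text
[ 0.44907978 -0.05427437  0.18194617]
T [1.1, -0.34, -0.2] R [0.0, 0.0, -0.53] rows>=3.7 TOO BIG [ 0.254 -0.488  0.275]
T [1.11, 0.01, -0.05] R [0.0, 0.0, -0.53] rows>=3.7 TOO BIG [ 0.348 -0.394  0.28 ]
T [1.0, 0.32, 0.11] R [-0.04, -0.14, -0.53] rows>=3.8  [ 0.412 -0.285  0.267]
T [0.86, 0.58, 0.15] R [-0.12, -0.13, -0.52] rows>=3.8  [ 0.446 -0.169  0.234]
T [0.68, 0.76, 0.25] R [-0.19, -0.13, -0.5] rows>=3.8  [ 0.449 -0.054  0.182]
T [-0.0, -0.0, 0.75] R [0.0, -0.0, -0.0] rows>=1.8  [ 0.487 -0.059  0.1  ]
T [-0.0, -0.0, 0.5] R [0.0, -0.0, -0.0] rows>=1.2  [ 0.512 -0.062  0.046]
```

```bash
python3 - <<'E'
from h import *
J=np.array([.512,-.062,.046]); M=lean(-7,25); pre=J-.15*M[:,2]
r1,a1=np.hypot(*pre[:2]),np.degrees(np.arctan2(pre[1],pre[0]))
W=[]
for k in range(1,7):
    s=k/6; a=np.radians(-76.4+s*(a1+76.4)); r=.575+s*(r1-.575); z=.25+s*(pre[2]-.25)+.06*s*(1-s)*4
    W.append(([r*np.cos(a),r*np.sin(a),z],lean(-166.4+s*159.4,max(0,(s-.4)/.6*25))))
plan(W)
E
```

```text
T [0.93, -0.27, -0.18] R [0.0, 0.0, -0.44] rows>=3.1  [ 0.236 -0.502  0.272]
T [0.93, -0.02, -0.07] R [0.0, 0.0, -0.45] rows>=3.1  [ 0.32  -0.428  0.281]
T [0.87, 0.21, 0.04] R [-0.02, -0.07, -0.44] rows>=3.1  [ 0.384 -0.341  0.276]
T [0.77, 0.4, 0.09] R [-0.06, -0.11, -0.44] rows>=3.2  [ 0.427 -0.247  0.258]
T [0.65, 0.57, 0.14] R [-0.11, -0.11, -0.43] rows>=3.2  [ 0.448 -0.15   0.227]
T [0.53, 0.66, 0.22] R [-0.16, -0.11, -0.41] rows>=3.2  [ 0.449 -0.054  0.182]
```

```bash
python3 -m pendant '[{"travel":[0.93,-0.27,-0.18],"rot":[0,0,-0.44],"fingers":1},{"travel":[0.93,-0.27,-0.18],"rot":[0,0,-0.44],"fingers":1},{"travel":[0.93,-0.27,-0.18],"rot":[0,0,-0.44],"fingers":1},{"travel":[0.93,-0.27,-0.18],"rot":[0,0,-0.44],"fingers":1}]' 30
python3 -m pendant '[{"travel":[0.93,-0.02,-0.07],"rot":[0,0,-0.45],"fingers":1},{"travel":[0.93,-0.02,-0.07],"rot":[0,0,-0.45],"fingers":1},{"travel":[0.93,-0.02,-0.07],"rot":[0,0,-0.45],"fingers":1},{"travel":[0.93,-0.02,-0.07],"rot":[0,0,-0.45],"fingers":1}]'
python3 -m pendant '[{"travel":[0.87,0.21,0.04],"rot":[-0.02,-0.07,-0.44],"fingers":1},{"travel":[0.87,0.21,0.04],"rot":[-0.02,-0.07,-0.44],"fingers":1},{"travel":[0.87,0.21,0.04],"rot":[-0.02,-0.07,-0.44],"fingers":1},{"travel":[0.87,0.21,0.04],"rot":[-0.02,-0.07,-0.44],"fingers":1}]'
python3 -m pendant '[{"travel":[0.77,0.4,0.09],"rot":[-0.06,-0.11,-0.44],"fingers":1},{"travel":[0.77,0.4,0.09],"rot":[-0.06,-0.11,-0.44],"fingers":1},{"travel":[0.77,0.4,0.09],"rot":[-0.06,-0.11,-0.44],"fingers":1},{"travel":[0.77,0.4,0.09],"rot":[-0.06,-0.11,-0.44],"fingers":1}]'
python3 -m pendant '[{"travel":[0.65,0.57,0.14],"rot":[-0.11,-0.11,-0.43],"fingers":1},{"travel":[0.65,0.57,0.14],"rot":[-0.11,-0.11,-0.43],"fingers":1},{"travel":[0.65,0.57,0.14],"rot":[-0.11,-0.11,-0.43],"fingers":1},{"travel":[0.65,0.57,0.14],"rot":[-0.11,-0.11,-0.43],"fingers":1}]'
python3 -m pendant '[{"travel":[0.53,0.66,0.22],"rot":[-0.16,-0.11,-0.41],"fingers":1},{"travel":[0.53,0.66,0.22],"rot":[-0.16,-0.11,-0.41],"fingers":1},{"travel":[0.53,0.66,0.22],"rot":[-0.16,-0.11,-0.41],"fingers":1},{"travel":[0.53,0.66,0.22],"rot":[-0.16,-0.11,-0.41],"fingers":1},{"travel":[0.53,0.66,0.22],"rot":[-0.16,-0.11,-0.41],"fingers":1}]'
python3 - <<'E'
from h import *
print(env.get_state()['joint_pos'])
C=cam('wrist'); im,d=env.read_camera('wrist'); cv2.imwrite('pics/w1.png',im); P=cloud('wrist',d,C)
m=np.all((P>(.46,-.12,.078))&(P<(.57,0,.095)),-1); q=P[m]; print(len(q),cv2.minEnclosingCircle(q[:,:2].astype(np.float32)),q.mean(0))
J=np.array([.512,-.062,.046]); M=lean(-7,25)
plan([(J-.06*M[:,2],M),(J,M)])
E
```

```text
clock: 1.8
tcp_pos: [0.238, -0.5002, 0.2729]
orientation: [0.001, 0.939, 0.345, 0.0]
wrist_force: [0.2, -0.5, 1.3]
finger_gap: 0.0852
grip_force: 0.0
clock: 2.2
tcp_pos: [0.3205, -0.427, 0.2805]
orientation: [0.0, 0.833, 0.553, -0.0]
wrist_force: [0.0, 0.2, -0.2]
finger_gap: 0.0852
grip_force: 0.0
clock: 2.6
tcp_pos: [0.3836, -0.3411, 0.2754]
orientation: [0.029, 0.686, 0.727, -0.025]
wrist_force: [0.4, -0.3, 0.6]
finger_gap: 0.0853
grip_force: 0.0
clock: 3.0
tcp_pos: [0.4256, -0.2476, 0.2576]
orientation: [0.085, 0.499, 0.861, -0.047]
wrist_force: [-0.6, -0.8, 0.4]
finger_gap: 0.0856
grip_force: 0.0
clock: 3.4
tcp_pos: [0.448, -0.1503, 0.2259]
orientation: [0.149, 0.285, 0.946, -0.044]
wrist_force: [-0.1, -1.3, -0.5]
finger_gap: 0.0857
grip_force: 0.0
clock: 3.9
tcp_pos: [0.4489, -0.0571, 0.1822]
orientation: [0.214, 0.064, 0.975, -0.012]
wrist_force: [1.1, 0.2, 0.3]
finger_gap: 0.0854
grip_force: 0.0
[-0.36874154 -0.20669009 -0.77808024  0.57967907  0.101863   -0.21603997]
2571 ((0.510800838470459, -0.06236351281404495), 0.02558993175625801) [ 0.50699903 -0.06205085  0.0830742 ]
T [0.0, 0.02, 0.75] R [-0.0, -0.0, -0.01] rows>=1.8  [ 0.487 -0.059  0.1  ]
T [0.0, 0.0, 0.5] R [-0.0, -0.0, 0.0] rows>=1.2  [ 0.512 -0.062  0.046]
```

```bash
python3 -m pendant '[{"travel":[0,0.02,0.25],"rot":[0,0,0],"fingers":1},{"travel":[0,0.02,0.5],"rot":[0,0,0],"fingers":1},{"travel":[0,0.02,0.75],"rot":[0,0,0],"fingers":1},{"travel":[0,0.02,1.0],"rot":[0,0,0],"fingers":1},{"travel":[0,0.02,1.0],"rot":[0,0,0],"fingers":1}]'
python3 -m pendant '[{"travel":[0,0,0.12],"rot":[0,0,0],"fingers":1},{"travel":[0,0,0.24],"rot":[0,0,0],"fingers":1},{"travel":[0,0,0.24],"rot":[0,0,0],"fingers":-0.2},{"travel":[0,0,0.24],"rot":[0,0,0],"fingers":-1},{"travel":[0,0,0.24],"rot":[0,0,0],"fingers":-1},{"travel":[0,0,0.24],"rot":[0,0,0],"fingers":-1},{"travel":[0,0,0.24],"rot":[0,0,0],"fingers":-1},{"travel":[0,0,0.24],"rot":[0,0,0],"fingers":-1}]' 30
python3 - <<'E'
from h import *
print(env.get_state()['joint_pos'],env.get_state()['finger_gap'],env.get_state()['grip_force'])
T=tool(); p=T[:3,3]; Q=T[:3,:3]; print(p)
def yaw(d): return R.from_euler('z',d,degrees=True).as_matrix()@Q
tx,ty=.477,-.414
W=[(p+[0,0,.06],Q),(p+[-.06,0,.12],Q),([.44,-.16,.17],yaw(-10)),([.45,-.26,.17],yaw(-20)),([.465,-.35,.15],yaw(-30)),([tx,ty,.09],yaw(-33)),([tx,ty,.046+.008],yaw(-33))]
plan(W)
E
```

```text
clock: 4.45
tcp_pos: [0.4985, -0.0596, 0.0698]
orientation: [0.211, 0.063, 0.975, -0.012]
wrist_force: [-0.8, 0.3, -0.7]
finger_gap: 0.0851
grip_force: 0.0
clock: 5.25
tcp_pos: [0.5117, -0.0604, 0.0483]
orientation: [0.215, 0.06, 0.975, -0.013]
wrist_force: [-4.6, -2.0, 7.5]
finger_gap: 0.0549
grip_force: 33.1
[-0.31931916  0.12536384 -0.88108553  0.13805799  0.08283223 -0.17849027] 0.054859989842361435 33.08491878211498
[ 0.51166809 -0.06041097  0.04827555]
T [-0.21, 0.0, -0.45] R [0.0, 0.0, 0.0] rows>=1.2  [ 0.512 -0.06   0.108]
T [0.24, -0.06, -0.67] R [0.0, 0.0, 0.0] rows>=1.7  [ 0.452 -0.06   0.168]
T [-0.01, -0.84, -0.01] R [0.07, -0.0, 0.15] rows>=2.0  [ 0.44 -0.16  0.17]
T [-0.29, -0.77, 0.14] R [0.07, -0.0, 0.15] rows>=2.0  [ 0.45 -0.26  0.17]
T [-0.34, -0.61, 0.34] R [0.07, -0.0, 0.15] rows>=1.9  [ 0.465 -0.35   0.15 ]
T [-0.15, -0.37, 0.62] R [0.02, 0.0, 0.05] rows>=1.8  [ 0.477 -0.414  0.09 ]
T [0.12, 0.0, 0.27] R [0.0, -0.0, -0.0] rows>=0.7  [ 0.477 -0.414  0.054]
```

```bash
python3 -m pendant '[{"travel":[-0.1,0,-0.22],"rot":[0,0,0],"fingers":-1},{"travel":[-0.21,0,-0.45],"rot":[0,0,0],"fingers":-1},{"travel":[-0.09,-0.03,-0.78],"rot":[0,0,0],"fingers":-1},{"travel":[0.03,-0.06,-1.0],"rot":[0,0,0],"fingers":-1},{"travel":[0.03,-0.06,-1.0],"rot":[0,0,0],"fingers":-1},{"travel":[0.03,-0.06,-1.0],"rot":[0,0,0],"fingers":-1}]' 30
python3 -m pendant '[{"travel":[0,-0.3,-0.04],"rot":[0.02,0,0.05],"fingers":-1},{"travel":[-0.01,-0.6,-0.08],"rot":[0.05,0,0.1],"fingers":-1},{"travel":[-0.01,-0.84,-0.13],"rot":[0.07,0,0.15],"fingers":-1},{"travel":[-0.01,-0.84,-0.13],"rot":[0.07,0,0.15],"fingers":-1}]'
python3 - <<'E'
from h import *
T=tool(); p=T[:3,3]; Q=T[:3,:3]; print(p,env.get_state()['finger_gap'],env.get_state()['wrist_force'])
tx,ty=.477,-.414
def L(d): return lean(d,25)
a=np.degrees(np.arctan2(-Q[1,0],-Q[0,0])); print(a, np.degrees(np.arccos(-Q[2,2])))
plan([([.45,-.26,.17],L(a-10)),([.465,-.35,.15],L(a-20)),([tx,ty,.09],L(a-23))])
E
```

```text
clock: 5.85
tcp_pos: [0.4567, -0.0605, 0.1549]
orientation: [0.214, 0.06, 0.975, -0.012]
wrist_force: [-0.3, 0.2, -3.1]
finger_gap: 0.0549
grip_force: 34.0
clock: 6.25
tcp_pos: [0.4401, -0.1629, 0.1689]
orientation: [0.212, 0.146, 0.966, -0.032]
wrist_force: [0.7, 0.1, -2.0]
finger_gap: 0.0552
grip_force: 34.1
[ 0.44005268 -0.16286581  0.16894089] 0.05517218397873078 [ 0.72925276  0.07272406 -2.02521514]
-17.16888513465272 24.747198095785286
T [-0.29, -0.75, 0.12] R [0.07, -0.0, 0.15] rows>=2.0  [ 0.45 -0.26  0.17]
T [-0.34, -0.61, 0.35] R [0.07, -0.0, 0.15] rows>=1.9  [ 0.465 -0.35   0.15 ]
T [-0.16, -0.36, 0.62] R [0.02, -0.0, 0.05] rows>=1.8  [ 0.477 -0.414  0.09 ]
```

```bash
python3 -m pendant '[{"travel":[-0.1,-0.25,0.04],"rot":[0.02,0,0.05],"fingers":-1},{"travel":[-0.2,-0.5,0.08],"rot":[0.05,0,0.1],"fingers":-1},{"travel":[-0.29,-0.75,0.12],"rot":[0.07,0,0.15],"fingers":-1},{"travel":[-0.29,-0.75,0.12],"rot":[0.07,0,0.15],"fingers":-1}]'
python3 -m pendant '[{"travel":[-0.17,-0.3,0.17],"rot":[0.03,0,0.07],"fingers":-1},{"travel":[-0.34,-0.61,0.35],"rot":[0.07,0,0.15],"fingers":-1},{"travel":[-0.34,-0.61,0.35],"rot":[0.07,0,0.15],"fingers":-1}]'
python3 -m pendant '[{"travel":[-0.08,-0.18,0.31],"rot":[0.01,0,0.02],"fingers":-1},{"travel":[-0.16,-0.36,0.62],"rot":[0.02,0,0.05],"fingers":-1},{"travel":[-0.16,-0.36,0.62],"rot":[0.02,0,0.05],"fingers":-1},{"travel":[-0.16,-0.36,0.62],"rot":[0.02,0,0.05],"fingers":-1}]'
python3 - <<'E'
from h import *
T=tool(); p=T[:3,3]; Q=T[:3,:3]; print(p)
plan([([.477,-.414,.055],Q)])
E
```

```text
clock: 6.65
tcp_pos: [0.4506, -0.2599, 0.1698]
orientation: [0.208, 0.228, 0.95, -0.05]
wrist_force: [0.5, 0.8, -2.5]
finger_gap: 0.0548
grip_force: 34.2
clock: 6.95
tcp_pos: [0.4662, -0.3501, 0.147]
orientation: [0.202, 0.309, 0.927, -0.068]
wrist_force: [0.1, 1.5, -2.2]
finger_gap: 0.0549
grip_force: 34.2
clock: 7.35
tcp_pos: [0.4772, -0.4087, 0.0864]
orientation: [0.199, 0.334, 0.919, -0.07]
wrist_force: [-0.5, 1.1, -1.7]
finger_gap: 0.0547
grip_force: 34.2
[ 0.47717672 -0.40865651  0.08641917]
T [0.08, -0.04, 0.25] R [0.0, 0.0, 0.0] rows>=0.6  [ 0.477 -0.414  0.055]
```

```bash
python3 -m pendant '[{"travel":[0.04,-0.02,0.13],"rot":[0,0,0],"fingers":-1},{"travel":[0.08,-0.04,0.25],"rot":[0,0,0],"fingers":-1},{"travel":[0.08,-0.04,0.25],"rot":[0,0,0],"fingers":-1},{"travel":[0.08,-0.04,0.25],"rot":[0,0,0],"fingers":-1},{"travel":[0.08,-0.04,0.25],"rot":[0,0,0],"fingers":-1}]'
python3 -m pendant '[{"travel":[0.005,0,0.01],"rot":[0,0,0],"fingers":-1},{"travel":[0.01,0,0.02],"rot":[0,0,0],"fingers":-1},{"travel":[0.01,0,0.02],"rot":[0,0,0],"fingers":-1}]'
```

```text
clock: 7.85
tcp_pos: [0.4786, -0.4167, 0.06]
orientation: [0.202, 0.334, 0.918, -0.073]
wrist_force: [-0.1, 0.5, -3.3]
finger_gap: 0.0553
grip_force: 34.2
clock: 8.15
tcp_pos: [0.4778, -0.4167, 0.0558]
orientation: [0.201, 0.334, 0.918, -0.072]
wrist_force: [0.3, 0.5, -1.8]
finger_gap: 0.0551
grip_force: 34.2
```

```bash
python3 -m pendant '[{"travel":[0.006,0,0.012],"rot":[0,0,0],"fingers":-1},{"travel":[0.012,0,0.024],"rot":[0,0,0],"fingers":-1},{"travel":[0.012,0,0.024],"rot":[0,0,0],"fingers":-1}]'

```

```text
clock: 8.45
tcp_pos: [0.4777, -0.4168, 0.0524]
orientation: [0.201, 0.334, 0.918, -0.072]
wrist_force: [0.4, -0.5, -2.1]
finger_gap: 0.0547
grip_force: 34.3
```

```bash
python3 -m pendant '[{"travel":[0.004,0,0.009],"rot":[0,0,0],"fingers":-1},{"travel":[0.008,0,0.018],"rot":[0,0,0],"fingers":-1},{"travel":[0.008,0,0.018],"rot":[0,0,0],"fingers":-1}]'

```

```text
clock: 8.75
tcp_pos: [0.4786, -0.4176, 0.0523]
orientation: [0.203, 0.334, 0.918, -0.073]
wrist_force: [-4.7, 5.0, 11.9]
finger_gap: 0.0549
grip_force: 35.5
```

```bash
python3 -m pendant '[{"travel":[0,0,-0.01],"rot":[0,0,0],"fingers":-0.3},{"travel":[0,0,-0.01],"rot":[0,0,0],"fingers":0.5},{"travel":[0,0,-0.01],"rot":[0,0,0],"fingers":1},{"travel":[0,0,-0.01],"rot":[0,0,0],"fingers":1},{"travel":[0,0,-0.01],"rot":[0,0,0],"fingers":1},{"travel":[0,0,-0.3],"rot":[0,0,0],"fingers":1},{"travel":[0,0,-0.6],"rot":[0,0,0],"fingers":1},{"travel":[0,0,-1],"rot":[0,0,0],"fingers":1},{"travel":[0,0,-1],"rot":[0,0,0],"fingers":1}]'
python3 -m pendant '[{"travel":[-0.4,0,-0.9],"rot":[0,0,0],"fingers":1},{"travel":[-0.4,0,-0.9],"rot":[0,0,0],"fingers":1},{"travel":[-0.4,0,-0.9],"rot":[0,0,0],"fingers":1},{"travel":[-0.4,0,-0.9],"rot":[0,0,0],"fingers":1}]'
python3 - <<'E'
from h import *
print(env.get_state()['joint_pos'],tool()[:3,3])
for n in ['top','scene','wrist']:
    C=cam(n); im,d=env.read_camera(n); P=cloud(n,d,C); np.savez('/tmp/'+n+'2',im=im,d=d)
    if n=='wrist': cv2.imwrite('pics/w2.png',im)
    m=np.all((P>(.42,-.48,.075))&(P<(.54,-.35,.1)),-1); q=P[m]; print(n,len(q))
    if len(q)>9: print(cv2.minEnclosingCircle(q[:,:2].astype(np.float32)),q.mean(0),np.linalg.lstsq(np.c_[q[:,:2],np.ones(len(q))],q[:,2],rcond=None)[0])
    m=(P[...,2]>.225)&(P[...,2]<.246)&(P[...,0]<.59)&(P[...,0]>.52)&(P[...,1]<-.06)&(P[...,1]>-.15); q=P[m]; print('bar',len(q),np.round(np.median(q,0),4), np.round(q.min(0),3),np.round(q.max(0),3)) if len(q) else 0
E
```

```text
clock: 9.65
tcp_pos: [0.4404, -0.3862, 0.1657]
orientation: [0.205, 0.334, 0.917, -0.075]
wrist_force: [1.4, -1.0, 0.8]
finger_gap: 0.0852
grip_force: 0.0
clock: 10.05
tcp_pos: [0.4393, -0.3857, 0.2819]
orientation: [0.205, 0.334, 0.917, -0.074]
wrist_force: [0.1, -0.0, -0.7]
finger_gap: 0.0852
grip_force: 0.0
[-0.89940876 -0.0084358  -0.35688165  0.79117099  0.08554247 -0.18247527] [ 0.43931103 -0.38570622  0.28194331]
top 183
((0.4767064154148102, -0.4158519506454468), 0.025418922305107117) [ 0.47400918 -0.40889609  0.08723252] [ 0.00095276 -0.09228401  0.04904633]
bar 24 [ 0.5719 -0.1081  0.2417] [ 0.568 -0.117  0.227] [ 0.577 -0.104  0.245]
scene 256
((0.47895348072052, -0.41635435819625854), 0.025374984368681908) [ 0.48013457 -0.41573102  0.08847159] [-0.02308007 -0.02602117  0.08873532]
bar 16 [ 0.5758 -0.1103  0.2429] [ 0.57  -0.115  0.23 ] [ 0.581 -0.105  0.245]
wrist 2162
((0.4771765470504761, -0.4172786772251129), 0.025245847180485725) [ 0.4742053  -0.41483469  0.08656353] [ 0.06211219 -0.0588976   0.03267683]
```

View pics/w2.png

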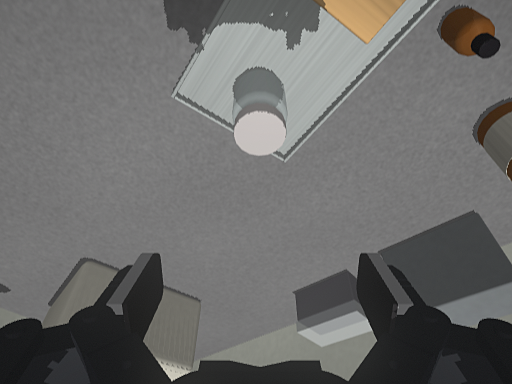

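The wrist view shows the jar upright in the tray's free half, at (260,105). Next is the handle.

```bash
python3 - <<'E'
from h import *
plan([([.46,-.31,.31],lean(-27,15)),([.49,-.22,.32],lean(-15,8)),([.52,-.12,.32],lean(2.5,0))])
E
```

```text
T [0.1, 0.59, -0.36] R [-0.07, 0.16, -0.2] rows>=1.9  [ 0.46 -0.31  0.31]
T [0.1, 0.78, -0.11] R [-0.04, 0.12, -0.2] rows>=1.9  [ 0.49 -0.22  0.32]
T [-0.02, 0.87, -0.0] R [-0.02, 0.13, -0.29] rows>=2.2  [ 0.52 -0.12  0.32]
```

```bash
python3 -m pendant '[{"travel":[0.1,0.59,-0.36],"rot":[-0.07,0.16,-0.2],"fingers":1},{"travel":[0.1,0.59,-0.36],"rot":[-0.07,0.16,-0.2],"fingers":1},{"travel":[0.1,0.59,-0.36],"rot":[-0.07,0.16,-0.2],"fingers":1}]'
python3 -m pendant '[{"travel":[0.1,0.78,-0.11],"rot":[-0.04,0.12,-0.2],"fingers":1},{"travel":[0.1,0.78,-0.11],"rot":[-0.04,0.12,-0.2],"fingers":1},{"travel":[0.1,0.78,-0.11],"rot":[-0.04,0.12,-0.2],"fingers":1}]'
python3 -m pendant '[{"travel":[-0.02,0.87,0],"rot":[-0.02,0.13,-0.29],"fingers":1},{"travel":[-0.02,0.87,0],"rot":[-0.02,0.13,-0.29],"fingers":1},{"travel":[-0.02,0.87,0],"rot":[-0.02,0.13,-0.29],"fingers":1},{"travel":[-0.02,0.87,0],"rot":[-0.02,0.13,-0.29],"fingers":1},{"travel":[-0.02,0.87,0],"rot":[-0.02,0.13,-0.29],"fingers":1}]'
python3 - <<'E'
from h import *
print(env.get_state()['joint_pos'])
C=cam('wrist'); im,d=env.read_camera('wrist'); P=cloud('wrist',d,C); cv2.imwrite('pics/w3.png',im); np.savez('/tmp/w3',im=im,d=d,T=C[3])
m=(P[...,2]>.15)&(P[...,2]<.249)&(P[...,0]<.595)&(P[...,0]>.54)&(P[...,1]<-.06)&(P[...,1]>-.17); q=P[m]; print('bar',len(q))
if len(q): print(np.round(np.percentile(q,[2,25,50,75,98],axis=0),3)); q=q[q[:,2]>.238]; print(len(q),cv2.minEnclosingCircle(q[:,:2].astype(np.float32)))
m=(P[...,2]>.237)&(P[...,2]<.247)&(P[...,0]<.66)&(P[...,0]>.60)&(P[...,1]<.07); q=P[m]; print(len(q)); print(cv2.boxPoints(cv2.minAreaRect((q[:,:2]*1000).astype(np.float32)))if len(q) else 0)
plan([([.574,-.110,.29],lean(2.5,0)),([.574,-.110,.222],lean(2.5,0))])
E
```

```text
clock: 10.5
tcp_pos: [0.4625, -0.3095, 0.3115]
orientation: [0.126, 0.232, 0.964, -0.03]
wrist_force: [0.2, 1.2, -0.0]
finger_gap: 0.0853
grip_force: 0.0
clock: 10.8
tcp_pos: [0.4919, -0.2177, 0.319]
orientation: [0.066, 0.128, 0.99, -0.008]
wrist_force: [0.9, -0.6, 0.1]
finger_gap: 0.0849
grip_force: 0.0
clock: 11.3
tcp_pos: [0.5197, -0.1218, 0.32]
orientation: [-0.001, -0.019, 1.0, -0.0]
wrist_force: [0.2, 0.1, -0.5]
finger_gap: 0.0853
grip_force: 0.0
[-3.79865000e-01  2.23831088e-01  9.59844265e-02  1.44432981e+00
 -1.37320359e-03 -4.18587805e-01]
bar 984
[[ 0.568 -0.116  0.156]
 [ 0.569 -0.114  0.191]
 [ 0.57  -0.111  0.217]
 [ 0.571 -0.108  0.238]
 [ 0.578 -0.105  0.243]]
245 ((0.5746526718139648, -0.11036801338195801), 0.005967303179204464)
3259
[[ 601.45056   39.5582 ]
 [ 611.9138  -153.43726]
 [ 659.45496 -150.8598 ]
 [ 648.9917    42.13565]]
T [-0.46, 0.08, 0.25] R [-0.0, -0.0, -0.01] rows>=1.3  [ 0.574 -0.11   0.29 ]
T [0.0, 0.0, 0.57] R [-0.0, -0.0, 0.0] rows>=1.4  [ 0.574 -0.11   0.222]
```

View pics/w3.png

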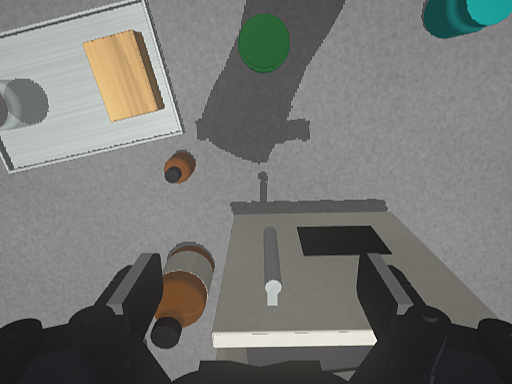

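The bar's top end shows at (272,285), between the fingers; its fitted circle is 6 mm in radius, as it must be.

```bash
python3 -m pendant '[{"travel":[-0.46,0.08,0.25],"rot":[0,0,-0.01],"fingers":1},{"travel":[-0.46,0.08,0.25],"rot":[0,0,-0.01],"fingers":1},{"travel":[-0.46,0.08,0.25],"rot":[0,0,-0.01],"fingers":1},{"travel":[-0.46,0.08,0.5],"rot":[0,0,-0.01],"fingers":1},{"travel":[-0.46,0.08,0.8],"rot":[0,0,-0.01],"fingers":0.4},{"travel":[-0.46,0.08,0.8],"rot":[0,0,-0.01],"fingers":-1},{"travel":[-0.46,0.08,0.8],"rot":[0,0,-0.01],"fingers":-1},{"travel":[-0.46,0.08,0.8],"rot":[0,0,-0.01],"fingers":-1},{"travel":[-0.46,0.08,0.8],"rot":[0,0,-0.01],"fingers":-1},{"travel":[-0.46,0.08,0.8],"rot":[0,0,-0.01],"fingers":-1}]' 40
python3 - <<'E'
from h import *
s=env.get_state(); print(s['joint_pos'],s['finger_gap'],s['grip_force'],s['tcp_pos'])
H=np.array([.618,.063]); T=tool(); p=T[:2,3]; print(np.linalg.norm(p-H), np.degrees(np.arctan2(*(p-H)[::-1])))
v=np.r_[p-H,0]
for th in (5,10,15,20):
    Z=R.from_euler('z',-th,degrees=True); d=Z.apply(v)-v; print(th,np.round(T[:3,:3].T@d/.12,3),np.round(R.from_matrix(T[:3,:3].T@Z.as_matrix()@T[:3,:3]).as_rotvec()/np.radians(60),3))
E
```

```text
clock: 12.35
tcp_pos: [0.5758, -0.1102, 0.228]
orientation: [0.002, -0.025, 1.0, -0.002]
wrist_force: [-1.6, -3.8, 6.2]
finger_gap: 0.0106
grip_force: 39.1
[-0.32484512  0.33861489  0.02724343  1.25514624 -0.00247813 -0.3757609 ] 0.010622682760231162 39.126675724983215 [ 0.57581295 -0.11024     0.22803225]
0.17830267473068226 -103.68616726108392
5 [ 0.122  0.042 -0.001] [0.    0.    0.083]
10 [ 0.241  0.095 -0.001] [0.001 0.001 0.167]
15 [ 0.354  0.158 -0.002] [0.001 0.001 0.25 ]
20 [ 0.461  0.231 -0.002] [0.001 0.001 0.333]
```

```bash
for i in 1; do python3 -m pendant '[{"travel":[0.12,0.04,0],"rot":[0,0,0.08],"fingers":-1},{"travel":[0.24,0.095,0],"rot":[0,0,0.167],"fingers":-1},{"travel":[0.355,0.16,0],"rot":[0,0,0.25],"fingers":-1},{"travel":[0.46,0.23,0],"rot":[0,0,0.333],"fingers":-1},{"travel":[0.46,0.23,0],"rot":[0,0,0.333],"fingers":-1}]'; done
python3 - <<'E'
from h import *
H=np.array([.618,.063]); p=tool()[:2,3]; print(np.linalg.norm(p-H), np.degrees(np.arctan2(*(p-H)[::-1])))
E
```

```text
clock: 12.85
tcp_pos: [0.5176, -0.0845, 0.228]
orientation: [0.001, 0.149, 0.989, -0.001]
wrist_force: [-3.1, -3.7, 6.9]
finger_gap: 0.0109
grip_force: 40.1
0.17843681701079409 -124.23807007139911
```

Smooth and low‑force; continue the same arc.

```bash
python3 -m pendant '[{"travel":[0.12,0.04,0],"rot":[0,0,0.08],"fingers":-1},{"travel":[0.24,0.095,0],"rot":[0,0,0.167],"fingers":-1},{"travel":[0.355,0.16,0],"rot":[0,0,0.25],"fingers":-1},{"travel":[0.46,0.23,0],"rot":[0,0,0.333],"fingers":-1},{"travel":[0.46,0.23,0],"rot":[0,0,0.333],"fingers":-1}]'
python3 -m pendant '[{"travel":[0.12,0.04,0],"rot":[0,0,0.08],"fingers":-1},{"travel":[0.24,0.095,0],"rot":[0,0,0.167],"fingers":-1},{"travel":[0.355,0.16,0],"rot":[0,0,0.25],"fingers":-1},{"travel":[0.46,0.23,0],"rot":[0,0,0.333],"fingers":-1},{"travel":[0.46,0.23,0],"rot":[0,0,0.333],"fingers":-1}]'
python3 -m pendant '[{"travel":[0.12,0.04,0],"rot":[0,0,0.08],"fingers":-1},{"travel":[0.24,0.095,0],"rot":[0,0,0.167],"fingers":-1},{"travel":[0.355,0.16,0],"rot":[0,0,0.25],"fingers":-1},{"travel":[0.46,0.23,0],"rot":[0,0,0.333],"fingers":-1},{"travel":[0.46,0.23,0],"rot":[0,0,0.333],"fingers":-1}]'
python3 - <<'E'
from h import *
H=np.array([.618,.063]); p=tool()[:2,3]; print(np.linalg.norm(p-H), np.degrees(np.arctan2(*(p-H)[::-1])),env.get_state()['joint_pos'])
E
```

```text
clock: 13.35
tcp_pos: [0.4732, -0.0413, 0.228]
orientation: [0.001, 0.318, 0.948, -0.001]
wrist_force: [-4.0, -2.2, 8.5]
finger_gap: 0.0108
grip_force: 40.4
clock: 13.85
tcp_pos: [0.4463, 0.0145, 0.228]
orientation: [0.002, 0.477, 0.879, 0.0]
wrist_force: [-3.8, -0.7, 10.8]
finger_gap: 0.0108
grip_force: 40.7
clock: 14.35
tcp_pos: [0.4402, 0.0763, 0.228]
orientation: [0.002, 0.622, 0.783, 0.001]
wrist_force: [-2.9, 0.3, 10.2]
finger_gap: 0.0107
grip_force: 40.8
0.17830190707232876 175.72309081616024 [-8.45603450e-03  7.15320920e-02 -3.09593950e-01  1.18569079e+00
  5.94676239e-05  1.33492641e+00]
```

```bash
python3 -m pendant '[{"travel":[0.12,0.04,0],"rot":[0,0,0.08],"fingers":-1},{"travel":[0.24,0.095,0],"rot":[0,0,0.167],"fingers":-1},{"travel":[0.24,0.095,0],"rot":[0,0,0.167],"fingers":-1},{"travel":[0.24,0.095,0],"rot":[0,0,0.167],"fingers":-0.6},{"travel":[0.24,0.095,0],"rot":[0,0,0.167],"fingers":0},{"travel":[0.24,0.095,-0.3],"rot":[0,0,0.167],"fingers":0},{"travel":[0.24,0.095,-0.6],"rot":[0,0,0.167],"fingers":0},{"travel":[0.24,0.095,-1],"rot":[0,0,0.167],"fingers":0},{"travel":[0.24,0.095,-1],"rot":[0,0,0.167],"fingers":0}]'
python3 - <<'E'
from h import *
T=tool(); Q=T[:3,:3]; a=np.degrees(np.arctan2(-Q[1,0],-Q[0,0])); print(a)
M=lean(10.5,40); g=np.array([.663,-.0394,.108]); pre=g-.2*M[:,2]
print(pre)
plan([([.44,.06,.37],lean(a+33,5)),([.45,-.02,.37],lean(a+66,20)),([.47,-.06,.34],lean(10.5,40)),(pre,M)])
E
```

```text
clock: 15.25
tcp_pos: [0.446, 0.1056, 0.3515]
orientation: [0.003, 0.688, 0.725, 0.003]
wrist_force: [0.6, -0.9, 0.4]
finger_gap: 0.0429
grip_force: 0.0
-86.99679700456296
[ 0.53659519 -0.06282775  0.26120889]
T [-0.38, -0.07, -0.15] R [-0.02, -0.08, -0.55] rows>=3.9  [0.44 0.06 0.37]
T [-0.58, -0.32, 0.05] R [-0.12, -0.24, -0.54] rows>=4.2  [ 0.45 -0.02  0.37]
T [-0.18, -0.26, 0.33] R [-0.26, -0.32, -0.46] rows>=4.3  [ 0.47 -0.06  0.34]
T [0.01, -0.12, 0.85] R [0.0, -0.0, 0.0] rows>=2.1  [ 0.537 -0.063  0.261]
```

```bash
python3 -m pendant '[{"travel":[-0.38,-0.07,-0.15],"rot":[-0.02,-0.08,-0.55],"fingers":0},{"travel":[-0.38,-0.07,-0.15],"rot":[-0.02,-0.08,-0.55],"fingers":0},{"travel":[-0.38,-0.07,-0.15],"rot":[-0.02,-0.08,-0.55],"fingers":0},{"travel":[-0.38,-0.07,-0.15],"rot":[-0.02,-0.08,-0.55],"fingers":0},{"travel":[-0.38,-0.07,-0.15],"rot":[-0.02,-0.08,-0.55],"fingers":0}]'
python3 -m pendant '[{"travel":[-0.58,-0.32,0.05],"rot":[-0.12,-0.24,-0.54],"fingers":0},{"travel":[-0.58,-0.32,0.05],"rot":[-0.12,-0.24,-0.54],"fingers":0},{"travel":[-0.58,-0.32,0.05],"rot":[-0.12,-0.24,-0.54],"fingers":0},{"travel":[-0.58,-0.32,0.05],"rot":[-0.12,-0.24,-0.54],"fingers":0},{"travel":[-0.58,-0.32,0.05],"rot":[-0.12,-0.24,-0.54],"fingers":0}]'
python3 -m pendant '[{"travel":[-0.18,-0.26,0.33],"rot":[-0.26,-0.32,-0.46],"fingers":0},{"travel":[-0.18,-0.26,0.33],"rot":[-0.26,-0.32,-0.46],"fingers":0},{"travel":[-0.18,-0.26,0.33],"rot":[-0.26,-0.32,-0.46],"fingers":0},{"travel":[-0.18,-0.26,0.33],"rot":[-0.26,-0.32,-0.46],"fingers":0},{"travel":[-0.18,-0.26,0.33],"rot":[-0.26,-0.32,-0.46],"fingers":0},{"travel":[-0.18,-0.26,0.33],"rot":[-0.26,-0.32,-0.46],"fingers":0}]'
python3 - <<'E'
from h import *
print(env.get_state()['joint_pos'])
C=cam('wrist'); im,d=env.read_camera('wrist'); np.savez('/tmp/w4',im=im,d=d,T=C[3])
for o in env.outline_of('wrist','focus_grip'): print(o['conf'],o['xy'],o['mask'].sum())
g=np.array([.682,-.036,.085]); f,cx,cy,T=C; c=T[:3,:3].T@(g-T[:3,3]); u,v=f*c[0]/c[2]+cx,f*c[1]/c[2]+cy; print(u,v)
u=int(np.clip(u,90,420)); v=int(np.clip(v,70,310)); print(u,v)
cv2.imwrite('pics/w4.png',cv2.resize(im,(768,576),interpolation=2))
E
```

```text
clock: 15.75
tcp_pos: [0.4374, 0.0596, 0.3634]
orientation: [0.037, 0.453, 0.89, -0.021]
wrist_force: [-0.7, 0.1, -0.0]
finger_gap: 0.0426
grip_force: 0.0
clock: 16.25
tcp_pos: [0.4468, -0.0197, 0.3633]
orientation: [0.168, 0.179, 0.969, -0.031]
wrist_force: [0.2, -0.5, 0.5]
finger_gap: 0.0426
grip_force: 0.0
clock: 16.85
tcp_pos: [0.4671, -0.0615, 0.3324]
orientation: [0.334, -0.085, 0.938, 0.031]
wrist_force: [-0.2, 0.5, -0.2]
finger_gap: 0.0427
grip_force: 0.0
[-0.5744488  -0.36611008 -0.61285592  0.78965467  0.4496373  -0.62983265]
0.81 [249.1, 151.9] 905
249.23864847911852 151.9051860249576
249 151
```

View pics/w4.png

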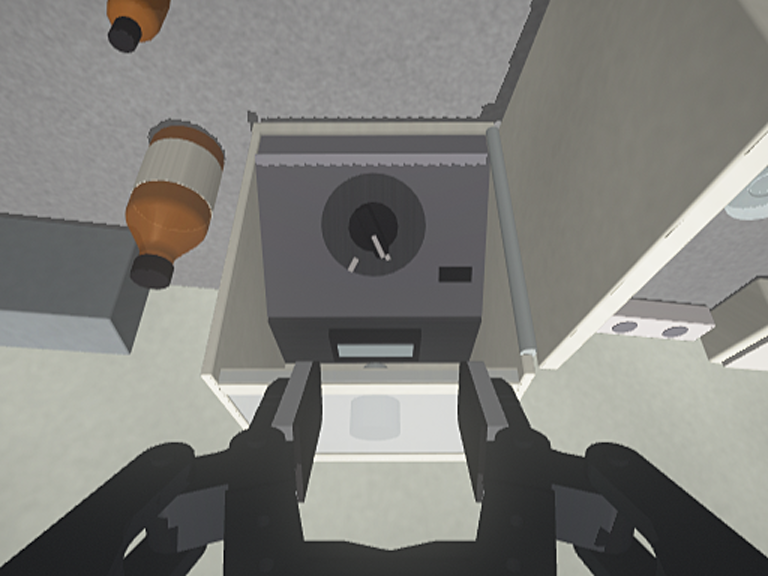

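Knob centre at (373,227), pointer running to (388,259), mark at (353,264) in the enlarged view, and the deck is well clear of the open door. Now I measure the angles on the deck.

```bash
cat >> h.py <<'E'
def knob(im,d,T,verbose=1):
    f,cx,cy,_=cam('wrist'); P=cloud('wrist',d,(f,cx,cy,T))
    a=np.radians(YAW); xd=np.array([np.cos(a),np.sin(a),0]); s,c=np.sin(np.radians(40)),np.cos(np.radians(40))
    D=np.stack([c*xd+[0,0,s],[-np.sin(a),np.cos(a),0],[-s*xd[0],-s*xd[1],c]],1)
    L=(P-G0)@D; r=np.hypot(L[...,0],L[...,1])
    g=im.max(-1); w=(g>150)&(r<.055)&(abs(L[...,2])<.06)
    n,lab,st,ce=cv2.connectedComponentsWithStats(w.astype(np.uint8))
    for i in range(1,n):
        if st[i,4]<6: continue
        q=L[lab==i]; v=np.linalg.eigh(np.cov(q[:,:2].T))[1][:,1]; m=q.mean(0)
        print('white',st[i,4],'px',ce[i].round(0),'deck mm',(m*1000).round(1),'polar deg',np.degrees(np.arctan2(m[1],m[0])).round(1),'axis',np.degrees(np.arctan2(v[1],v[0])).round(1))
    dk=(g<70)&(r<.04)&(L[...,2]>.02)&(L[...,2]<.045); q=L[dk]
    if len(q)>20:
        rc=cv2.minAreaRect((q[:,:2]*1000).astype(np.float32)); print('bar top',len(q),rc, 'h',np.percentile(q[:,2],[50,95])); v=np.linalg.eigh(np.cov(q[:,:2].T))[1][:,1]; print('bar axis',np.degrees(np.arctan2(v[1],v[0])),q.mean(0))
    dd=(r>.028)&(r<.06)&(abs(L[...,2])<.01); print('deck height',np.median(L[dd][:,2]))
    ring=(g<70)&(L[...,2]>.004)&(L[...,2]<.016)&(r<.04); q=L[ring]; print('disc',len(q),cv2.minEnclosingCircle((q[:,:2]*1000).astype(np.float32)) if len(q) else '')
    return D
YAW=10.5; G0=np.array([.682,-.036,.085])
E
python3 - <<'E'
from h import *
z=np.load('/tmp/w4.npz'); knob(z['im'],z['d'],z['T'])
E
```

```text
white 35 px [252. 164.] deck mm [ 8.8  4.1 35.6] polar deg 25.0 axis -156.6
white 6 px [258. 171.] deck mm [25.6 11.5  4.7] polar deg 24.2 axis 128.0
white 27 px [235. 176.] deck mm [ 32.6 -19.8   3.7] polar deg -31.2 axis 151.6
bar top 305 ((-2.2069358825683594, -0.8041057586669922), (43.62450408935547, 12.164514541625977), 24.126880645751953) h [0.03420945 0.03580299]
bar axis -155.06136819370127 [-0.00561999 -0.0015661   0.03339606]
deck height 0.00015625958957333295
disc 507 ((-2.095574140548706, -0.7574280500411987), 22.036428451538086)
```

```bash
python3 - <<'E'
from h import *
D=lean(10.5,40); n=-D[:,2]; g=np.array([.682,-.036,.085])-D[:,0]*-.0021*1.0*1 + 0
# deck axes: x=-tool x, y=tool y, z=-tool z
dk=np.stack([-D[:,0],D[:,1],n],1); g=np.array([.682,-.036,.085])+dk@[-.0021,-.0008,.031]
print(g,dk.round(2))
M=R.from_rotvec(n*np.radians(24.2)).as_matrix()@D
plan([(g+n*.12,M),(g+n*.05,M),(g,M)])
E
```

```text
[ 0.66097129 -0.04071107  0.10739752] [[ 0.75 -0.18 -0.63]
 [ 0.14  0.98 -0.12]
 [ 0.64  0.    0.77]]
T [-0.04, -0.13, 1.48] R [0.0, -0.01, -0.4] rows>=3.6 TOO BIG [ 0.585 -0.055  0.199]
T [-0.01, 0.0, 0.58] R [0.0, -0.0, -0.0] rows>=1.4  [ 0.629 -0.047  0.146]
T [0.0, -0.0, 0.42] R [0.0, -0.0, -0.0] rows>=1.0  [ 0.661 -0.041  0.107]
```

```bash
python3 -m pendant '[{"travel":[-0.04,-0.13,0.4],"rot":[0,-0.01,-0.13],"fingers":0},{"travel":[-0.04,-0.13,0.7],"rot":[0,-0.01,-0.26],"fingers":0},{"travel":[-0.04,-0.13,0.9],"rot":[0,-0.01,-0.4],"fingers":0},{"travel":[-0.04,-0.13,0.9],"rot":[0,-0.01,-0.4],"fingers":0},{"travel":[-0.04,-0.13,0.9],"rot":[0,-0.01,-0.4],"fingers":0},{"travel":[-0.04,-0.13,0.9],"rot":[0,-0.01,-0.4],"fingers":0}]'
python3 - <<'E'
from h import *
D=lean(10.5,40); n=-D[:,2]; g=np.array([.661,-.0407,.1074]); M=R.from_rotvec(n*np.radians(24.2)).as_matrix()@D
print(env.get_state()['joint_pos'])
C=cam('wrist'); im,d=env.read_camera('wrist'); knob(im,d,C[3])
plan([(g+n*.05,M),(g,M)])
E
```

```text
clock: 17.55
tcp_pos: [0.5423, -0.0627, 0.2545]
orientation: [0.339, -0.28, 0.897, -0.039]
wrist_force: [-0.1, -0.3, -0.6]
finger_gap: 0.0429
grip_force: 0.0
[-0.4715     -0.17650703 -0.69927666  0.46364444  0.40383675 -0.95315147]
white 86 px [260. 181.] deck mm [ 9.3  4.5 34.8] polar deg 25.8 axis -155.9
white 55 px [230. 184.] deck mm [ 32.7 -19.4   3.6] polar deg -30.7 axis 150.1
bar top 484 ((-2.3160438537597656, -0.7270908355712891), (43.63090133666992, 10.63690185546875), 24.15851593017578) h [0.03435018 0.03559106]
bar axis -155.98128025039782 [-0.00568657 -0.00217672  0.03384691]
deck height 6.974726143449186e-05
disc 933 ((-2.212958335876465, -0.7946125268936157), 22.07466697692871)
T [0.02, 0.01, 1.17] R [0.0, 0.0, -0.0] rows>=2.8 TOO BIG [ 0.629 -0.047  0.146]
T [-0.0, -0.0, 0.42] R [0.0, 0.0, -0.0] rows>=1.0  [ 0.661 -0.041  0.107]
```

```bash
python3 -m pendant '[{"travel":[0.02,0.01,0.3],"rot":[0,0,0],"fingers":0},{"travel":[0.02,0.01,0.6],"rot":[0,0,0],"fingers":0},{"travel":[0.02,0.01,0.9],"rot":[0,0,0],"fingers":0},{"travel":[0.02,0.01,1.0],"rot":[0,0,0],"fingers":0},{"travel":[0.02,0.01,1.0],"rot":[0,0,0],"fingers":0}]'
python3 -m pendant '[{"travel":[0,0,0.2],"rot":[0,0,0],"fingers":0},{"travel":[0,0,0.4],"rot":[0,0,0],"fingers":0},{"travel":[0,0,0.5],"rot":[0,0,0],"fingers":0},{"travel":[0,0,0.5],"rot":[0,0,0],"fingers":0}]'
python3 - <<'E'
from h import *
D=lean(10.5,40); n=-D[:,2]; g=np.array([.661,-.0407,.1074]); M=R.from_rotvec(n*np.radians(24.2)).as_matrix()@D
plan([(g,M)])
E
```

```text
clock: 18.1
tcp_pos: [0.6152, -0.0484, 0.1583]
orientation: [0.338, -0.281, 0.898, -0.038]
wrist_force: [0.4, 0.7, 0.1]
finger_gap: 0.0427
grip_force: 0.0
clock: 18.5
tcp_pos: [0.6532, -0.0415, 0.1132]
orientation: [0.338, -0.281, 0.897, -0.039]
wrist_force: [-0.2, 0.1, 0.2]
finger_gap: 0.0428
grip_force: 0.0
T [-0.02, -0.01, 0.08] R [0.0, -0.0, -0.0] rows>=0.2  [ 0.661 -0.041  0.107]
```

```bash
python3 -m pendant '[{"travel":[-0.02,-0.01,0.06],"rot":[0,0,0],"fingers":0},{"travel":[-0.02,-0.01,0.06],"rot":[0,0,0],"fingers":-0.4},{"travel":[-0.02,-0.01,0.06],"rot":[0,0,0],"fingers":-1},{"travel":[-0.02,-0.01,0.06],"rot":[0,0,0],"fingers":-1},{"travel":[-0.02,-0.01,0.06],"rot":[0,0,0],"fingers":-1},{"travel":[-0.02,-0.01,0.06],"rot":[0,0,0],"fingers":-1}]' 30
python3 - <<'E'
from h import *
D=lean(10.5,40); n=-D[:,2]; Q=tool()[:3,:3]
print(R.from_matrix(D.T@Q).as_rotvec(degrees=True),env.get_state()['joint_pos'])
E
```

```text
clock: 19.1
tcp_pos: [0.66, -0.0407, 0.1102]
orientation: [0.339, -0.281, 0.897, -0.04]
wrist_force: [-4.8, -1.1, 6.5]
finger_gap: 0.0109
grip_force: 33.9
[ -0.1434747    0.05212086 -24.19257753] [-0.31709774  0.22215295 -0.72423771 -0.00795535  0.31500348 -0.81959064]
```

```bash
python3 -m pendant '[{"travel":[0,0,0],"rot":[0,0,0.11],"fingers":-1},{"travel":[0,0,0],"rot":[0,0,0.22],"fingers":-1},{"travel":[0,0,0],"rot":[0,0,0.33],"fingers":-1},{"travel":[0,0,0],"rot":[0,0,0.44],"fingers":-1},{"travel":[0,0,0],"rot":[0,0,0.55],"fingers":-1},{"travel":[0,0,0],"rot":[0,0,0.66],"fingers":-1},{"travel":[0,0,0],"rot":[0,0,0.77],"fingers":-1},{"travel":[0,0,0],"rot":[0,0,0.873],"fingers":-1},{"travel":[0,0,0],"rot":[0,0,0.873],"fingers":-1},{"travel":[0,0,0],"rot":[0,0,0.873],"fingers":-1}]'
python3 - <<'E'
from h import *
D=lean(10.5,40); Q=tool()[:3,:3]
print(R.from_matrix(D.T@Q).as_rotvec(degrees=True),env.get_state()['joint_pos'])
E
```

```text
clock: 20.1
tcp_pos: [0.6599, -0.0402, 0.1103]
orientation: [0.322, 0.144, 0.929, 0.115]
wrist_force: [-5.2, -0.6, 7.3]
finger_gap: 0.0112
grip_force: 34.0
[-0.17210064  0.11030428 28.19428755] [-0.31680451  0.22207315 -0.72436651 -0.00790224  0.31595915  0.09492549]
```

Release, back out along the tool axis, and check the pointer.

```bash
python3 -m pendant '[{"travel":[0,0,0],"rot":[0,0,0],"fingers":-0.5},{"travel":[0,0,0],"rot":[0,0,0],"fingers":0},{"travel":[0,0,0],"rot":[0,0,0],"fingers":0},{"travel":[0,0,0],"rot":[0,0,0],"fingers":0},{"travel":[0,0,-0.3],"rot":[0,0,0],"fingers":0},{"travel":[0,0,-0.6],"rot":[0,0,0],"fingers":0},{"travel":[0,0,-1],"rot":[0,0,0],"fingers":0},{"travel":[0,0,-1],"rot":[0,0,0],"fingers":0}]'
python3 -m pendant '[{"travel":[0,0,-0.4],"rot":[0,0,-0.15],"fingers":0},{"travel":[0,0,-0.8],"rot":[0,0,-0.3],"fingers":0},{"travel":[0,0,-0.8],"rot":[0,0,-0.45],"fingers":0},{"travel":[0,0,-0.8],"rot":[0,0,-0.45],"fingers":0},{"travel":[0,0,-0.8],"rot":[0,0,-0.45],"fingers":0}]'
python3 - <<'E'
from h import *
C=cam('wrist'); im,d=env.read_camera('wrist'); np.savez('/tmp/w5',im=im,d=d,T=C[3]); knob(im,d,C[3]); cv2.imwrite('pics/w5.png',im)
im,d=env.read_camera('top'); P=cloud('top',d); m=(P[...,2]>.225)&(P[...,2]<.249)&(P[...,0]<.60)&(P[...,0]>.38)&(P[...,1]>-.05)&(P[...,1]<.15);q=P[m]; print(len(q),cv2.boxPoints(cv2.minAreaRect((q[:,:2]*1000).astype(np.float32))) if len(q) else 0); cv2.imwrite('pics/t5.png',cv2.resize(im[80:300,180:440],None,fx=2.7,fy=2.7,interpolation=3))
E
```

```text
clock: 20.9
tcp_pos: [0.5843, -0.0555, 0.2068]
orientation: [0.324, 0.144, 0.928, 0.113]
wrist_force: [0.4, -0.2, 1.4]
finger_gap: 0.0428
grip_force: 0.0
clock: 21.4
tcp_pos: [0.5237, -0.0661, 0.2742]
orientation: [0.338, -0.075, 0.937, 0.037]
wrist_force: [-0.3, 0.4, -0.4]
finger_gap: 0.0426
grip_force: 0.0
white 114 px [249. 180.] deck mm [ 18.4 -11.8  21.8] polar deg -32.7 axis 151.6
bar top 451 ((-2.347810745239258, -0.5115585327148438), (12.180709838867188, 43.426170349121094), 61.91421127319336) h [0.03410813 0.03559301]
bar axis 151.567950152136 [-0.00572379  0.00052132  0.03323816]
deck height 8.974199699956787e-05
disc 739 ((-2.29744553565979, -0.623365581035614), 21.97793960571289)
466 [[399.4506   110.54299 ]
 [401.67526   55.513046]
 [599.9502    63.528633]
 [597.72546  118.55858 ]]
```

View pics/w5.png

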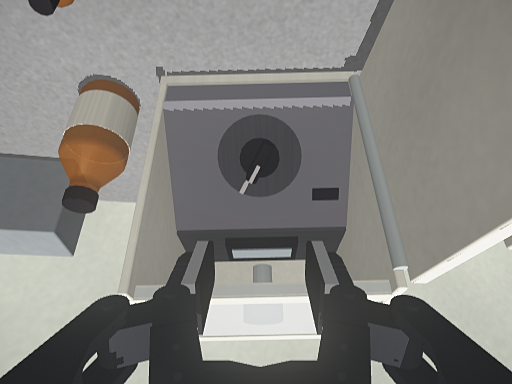

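View pics/t5.png

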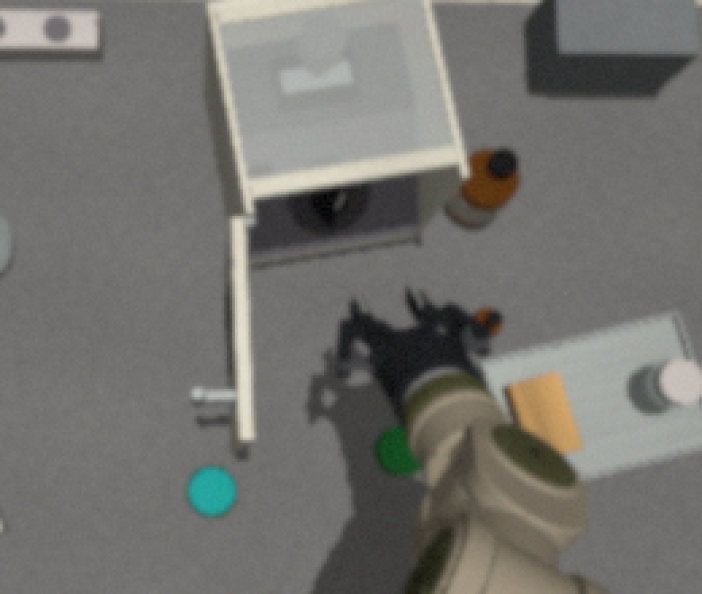

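In the wrist view the pointer and mark form one line, (259,167) to (243,187), and the measured angles agree within 0.5°. The top view shows the jar in the tray and the door wide open with its handle at (205,395). Now I shut the door.

```bash
python3 - <<'E'
from h import *
plan([([.47,-.06,.35],lean(5,35)),([.45,-.02,.37],lean(-21,18)),([.44,.06,.37],lean(-54,5)),([.446,.1055,.35],lean(-87,0)),([.446,.1055,.228],lean(-87,0))])
E
```

```text
T [-0.07, 0.13, -0.77] R [0.06, 0.08, 0.05] rows>=1.9  [ 0.47 -0.06  0.35]
T [0.01, 0.35, -0.21] R [0.19, 0.28, 0.39] rows>=3.6  [ 0.45 -0.02  0.37]
T [0.3, 0.59, -0.09] R [0.11, 0.21, 0.54] rows>=4.1  [0.44 0.06 0.37]
T [0.3, 0.26, 0.14] R [0.02, 0.08, 0.55] rows>=3.9  [0.446 0.106 0.35 ]
T [-0.01, 0.0, 1.02] R [0.0, -0.0, 0.0] rows>=2.4 TOO BIG [0.446 0.106 0.228]
```

```bash
python3 -m pendant '[{"travel":[-0.07,0.13,-0.77],"rot":[0.06,0.08,0.05],"fingers":0.2},{"travel":[-0.07,0.13,-0.77],"rot":[0.06,0.08,0.05],"fingers":0.2},{"travel":[-0.07,0.13,-0.77],"rot":[0.06,0.08,0.05],"fingers":0.2}]'
python3 -m pendant '[{"travel":[0.01,0.35,-0.21],"rot":[0.19,0.28,0.39],"fingers":0.2},{"travel":[0.01,0.35,-0.21],"rot":[0.19,0.28,0.39],"fingers":0.2},{"travel":[0.01,0.35,-0.21],"rot":[0.19,0.28,0.39],"fingers":0.2},{"travel":[0.01,0.35,-0.21],"rot":[0.19,0.28,0.39],"fingers":0.2},{"travel":[0.01,0.35,-0.21],"rot":[0.19,0.28,0.39],"fingers":0.2}]'
python3 -m pendant '[{"travel":[0.3,0.59,-0.09],"rot":[0.11,0.21,0.54],"fingers":0.2},{"travel":[0.3,0.59,-0.09],"rot":[0.11,0.21,0.54],"fingers":0.2},{"travel":[0.3,0.59,-0.09],"rot":[0.11,0.21,0.54],"fingers":0.2},{"travel":[0.3,0.59,-0.09],"rot":[0.11,0.21,0.54],"fingers":0.2},{"travel":[0.3,0.59,-0.09],"rot":[0.11,0.21,0.54],"fingers":0.2}]'
python3 -m pendant '[{"travel":[0.3,0.26,0.14],"rot":[0.02,0.08,0.55],"fingers":0.2},{"travel":[0.3,0.26,0.14],"rot":[0.02,0.08,0.55],"fingers":0.2},{"travel":[0.3,0.26,0.14],"rot":[0.02,0.08,0.55],"fingers":0.2},{"travel":[0.3,0.26,0.14],"rot":[0.02,0.08,0.55],"fingers":0.2},{"travel":[0.3,0.26,0.14],"rot":[0.02,0.08,0.55],"fingers":0.2},{"travel":[0.3,0.26,0.14],"rot":[0.02,0.08,0.55],"fingers":0.2}]'
python3 - <<'E'
from h import *
C=cam('wrist'); im,d=env.read_camera('wrist'); P=cloud('wrist',d,C)
m=np.all((P>(.40,.085,.236))&(P<(.5,.16,.25)),-1); q=P[m]; print(len(q),cv2.minEnclosingCircle(q[:,:2].astype(np.float32)) if len(q) else '')
plan([([.446,.1055,.228],lean(-87,0))])
E
```

```text
clock: 21.8
tcp_pos: [0.47, -0.0606, 0.3567]
orientation: [0.303, -0.043, 0.952, 0.011]
wrist_force: [0.4, -0.5, -0.3]
finger_gap: 0.0512
grip_force: 0.0
clock: 22.3
tcp_pos: [0.452, -0.0196, 0.3699]
orientation: [0.151, 0.178, 0.972, -0.027]
wrist_force: [0.1, 0.4, -0.6]
finger_gap: 0.0513
grip_force: 0.0
clock: 22.8
tcp_pos: [0.4407, 0.0597, 0.3691]
orientation: [0.037, 0.453, 0.891, -0.019]
wrist_force: [1.3, -0.8, -0.3]
finger_gap: 0.0513
grip_force: 0.0
clock: 23.4
tcp_pos: [0.445, 0.1051, 0.3502]
orientation: [0.001, 0.686, 0.728, 0.002]
wrist_force: [0.1, 0.3, 0.9]
finger_gap: 0.051
grip_force: 0.0
231 ((0.4445965886116028, 0.10779407620429993), 0.006225431337952614)
T [-0.0, 0.0, 1.02] R [0.0, -0.0, 0.01] rows>=2.4 TOO BIG [0.446 0.106 0.228]
```

```bash
python3 -m pendant '[{"travel":[-0.02,0,0.4],"rot":[0,0,0],"fingers":0.2},{"travel":[-0.02,0,0.8],"rot":[0,0,0],"fingers":0.2},{"travel":[-0.02,0,1],"rot":[0,0,0],"fingers":0.2},{"travel":[-0.02,0,1],"rot":[0,0,0],"fingers":-1},{"travel":[-0.02,0,1],"rot":[0,0,0],"fingers":-1},{"travel":[-0.02,0,1],"rot":[0,0,0],"fingers":-1},{"travel":[-0.02,0,1],"rot":[0,0,0],"fingers":-1},{"travel":[-0.02,0,1],"rot":[0,0,0],"fingers":-1}]' 40
python3 - <<'E'
from h import *
s=env.get_state(); print(s['finger_gap'],s['grip_force'])
H=np.array([.618,.063]); T=tool(); p=T[:2,3]; print(np.linalg.norm(p-H), np.degrees(np.arctan2(*(p-H)[::-1])))
v=np.r_[p-H,0]
for th in (5,10,15,20):
    Z=R.from_euler('z',th,degrees=True); d=Z.apply(v)-v; print(th,np.round(T[:3,:3].T@d/.12,3))
E
```

```text
clock: 24.25
tcp_pos: [0.4456, 0.1035, 0.2327]
orientation: [0.001, 0.687, 0.727, 0.003]
wrist_force: [-5.0, 1.2, 6.0]
finger_gap: 0.0108
grip_force: 39.8
0.010820702972446595 39.76644694805145
0.17706178888758525 166.77188126474155
5 [-0.125 -0.031 -0.   ]
10 [-0.252 -0.051 -0.001]
15 [-0.38  -0.06  -0.001]
20 [-0.509 -0.058 -0.002]
```

```bash
python3 -m pendant '[{"travel":[-0.125,-0.03,0],"rot":[0,0,-0.083],"fingers":-1},{"travel":[-0.25,-0.05,0],"rot":[0,0,-0.167],"fingers":-1},{"travel":[-0.38,-0.06,0],"rot":[0,0,-0.25],"fingers":-1},{"travel":[-0.51,-0.058,0],"rot":[0,0,-0.333],"fingers":-1},{"travel":[-0.51,-0.058,0],"rot":[0,0,-0.333],"fingers":-1}]'
python3 -m pendant '[{"travel":[-0.125,-0.03,0],"rot":[0,0,-0.083],"fingers":-1},{"travel":[-0.25,-0.05,0],"rot":[0,0,-0.167],"fingers":-1},{"travel":[-0.38,-0.06,0],"rot":[0,0,-0.25],"fingers":-1},{"travel":[-0.51,-0.058,0],"rot":[0,0,-0.333],"fingers":-1},{"travel":[-0.51,-0.058,0],"rot":[0,0,-0.333],"fingers":-1}]'
python3 - <<'E'
from h import *
H=np.array([.618,.063]); T=tool(); p=T[:2,3]; print(np.linalg.norm(p-H), np.degrees(np.arctan2(*(p-H)[::-1])))
E
```

```text
clock: 24.75
tcp_pos: [0.4422, 0.0401, 0.2327]
orientation: [0.002, 0.55, 0.835, 0.002]
wrist_force: [-6.0, -1.8, 5.9]
finger_gap: 0.0105
grip_force: 39.9
clock: 25.25
tcp_pos: [0.4609, -0.0196, 0.2327]
orientation: [0.003, 0.397, 0.918, 0.001]
wrist_force: [-4.0, -2.4, 5.9]
finger_gap: 0.0109
grip_force: 39.9
0.177465821439767 -152.2610593233148
```

```bash
python3 -m pendant '[{"travel":[-0.125,-0.03,0],"rot":[0,0,-0.083],"fingers":-1},{"travel":[-0.25,-0.05,0],"rot":[0,0,-0.167],"fingers":-1},{"travel":[-0.38,-0.06,0],"rot":[0,0,-0.25],"fingers":-1},{"travel":[-0.51,-0.058,0],"rot":[0,0,-0.333],"fingers":-1},{"travel":[-0.51,-0.058,0],"rot":[0,0,-0.333],"fingers":-1}]'
python3 -m pendant '[{"travel":[-0.125,-0.03,0],"rot":[0,0,-0.083],"fingers":-1},{"travel":[-0.25,-0.05,0],"rot":[0,0,-0.167],"fingers":-1},{"travel":[-0.38,-0.06,0],"rot":[0,0,-0.25],"fingers":-1},{"travel":[-0.51,-0.058,0],"rot":[0,0,-0.333],"fingers":-1},{"travel":[-0.51,-0.058,0],"rot":[0,0,-0.333],"fingers":-1}]'
python3 - <<'E'
from h import *
H=np.array([.618,.063]); T=tool(); p=T[:2,3]; print(np.linalg.norm(p-H), np.degrees(np.arctan2(*(p-H)[::-1])))
v=np.r_[p-H,0]
for th in (5,10,13,15,16,17):
    Z=R.from_euler('z',th,degrees=True); d=Z.apply(v)-v; print(th,np.round(T[:3,:3].T@d/.12,3))
E
```

```text
clock: 25.75
tcp_pos: [0.4991, -0.0688, 0.2328]
orientation: [0.004, 0.233, 0.973, 0.001]
wrist_force: [-1.3, -1.6, 6.6]
finger_gap: 0.0107
grip_force: 40.1
clock: 26.25
tcp_pos: [0.5509, -0.1012, 0.2328]
orientation: [0.005, 0.06, 0.998, 0.001]
wrist_force: [0.9, 1.1, 5.0]
finger_gap: 0.0106
grip_force: 40.0
0.1774124458829871 -112.21291759308676
5 [-0.126 -0.029  0.001]
10 [-0.254 -0.046  0.002]
13 [-0.331 -0.051  0.003]
15 [-0.382 -0.053  0.003]
16 [-0.408 -0.053  0.004]
17 [-0.434 -0.052  0.004]
```

```bash
python3 -m pendant '[{"travel":[-0.125,-0.03,0],"rot":[0,0,-0.083],"fingers":-1},{"travel":[-0.25,-0.046,0],"rot":[0,0,-0.167],"fingers":-1},{"travel":[-0.33,-0.05,0],"rot":[0,0,-0.217],"fingers":-1},{"travel":[-0.36,-0.052,0],"rot":[0,0,-0.235],"fingers":-1},{"travel":[-0.36,-0.052,0],"rot":[0,0,-0.235],"fingers":-1}]'
python3 -m pendant '[{"travel":[-0.025,0,0],"rot":[0,0,-0.016],"fingers":-1},{"travel":[-0.05,0,0],"rot":[0,0,-0.032],"fingers":-1},{"travel":[-0.05,0,0],"rot":[0,0,-0.032],"fingers":-1}]'
python3 - <<'E'
from h import *
H=np.array([.618,.063]); T=tool(); p=T[:2,3]; print(np.linalg.norm(p-H), np.degrees(np.arctan2(*(p-H)[::-1])))
E
```

```text
clock: 26.75
tcp_pos: [0.5918, -0.1123, 0.2328]
orientation: [0.004, -0.062, 0.998, -0.0]
wrist_force: [0.6, -1.1, 4.8]
finger_gap: 0.011
grip_force: 40.4
clock: 27.05
tcp_pos: [0.5969, -0.1129, 0.2328]
orientation: [0.003, -0.079, 0.997, -0.001]
wrist_force: [-1.2, -5.4, 5.4]
finger_gap: 0.0107
grip_force: 40.5
0.17713646404613045 -96.85520979752683
```

```bash
python3 -m pendant '[{"travel":[-0.015,0,0],"rot":[0,0,-0.01],"fingers":-1},{"travel":[-0.03,0,0],"rot":[0,0,-0.018],"fingers":-1},{"travel":[-0.03,0,0],"rot":[0,0,-0.018],"fingers":-1}]'
python3 -m pendant '[{"travel":[-0.015,0,0],"rot":[0,0,0],"fingers":-1},{"travel":[-0.03,0,0],"rot":[0,0,0],"fingers":-1},{"travel":[-0.03,0,0],"rot":[0,0,0],"fingers":-1}]'
```

```text
clock: 27.35
tcp_pos: [0.6001, -0.1132, 0.2328]
orientation: [0.003, -0.088, 0.996, -0.002]
wrist_force: [-2.0, -7.8, 5.5]
finger_gap: 0.0106
grip_force: 40.6
clock: 27.65
tcp_pos: [0.6012, -0.1133, 0.2327]
orientation: [0.0, -0.087, 0.996, -0.003]
wrist_force: [-9.4, -12.0, 8.1]
finger_gap: 0.0106
grip_force: 41.0
```

```bash
python3 -m pendant '[{"travel":[0.02,0,0],"rot":[0,0,0],"fingers":-0.6},{"travel":[0.02,0,0],"rot":[0,0,0],"fingers":0},{"travel":[0.02,0,0],"rot":[0,0,0],"fingers":0},{"travel":[0.02,0,-0.3],"rot":[0,0,0],"fingers":0},{"travel":[0.02,0,-0.6],"rot":[0,0,0],"fingers":0},{"travel":[0.02,0,-1],"rot":[0,0,0],"fingers":0},{"travel":[0.02,0,-1],"rot":[0,0,0],"fingers":0}]'
python3 -m pendant '[{"travel":[0.9,0,-0.1],"rot":[0,0,0],"fingers":0},{"travel":[0.9,0,-0.1],"rot":[0,0,0],"fingers":0},{"travel":[0.9,0,-0.1],"rot":[0,0,0],"fingers":0},{"travel":[0.9,0,-0.1],"rot":[0,0,0],"fingers":0},{"travel":[0.9,0,-0.1],"rot":[0,0,0],"fingers":0},{"travel":[0.9,0,-0.1],"rot":[0,0,0],"fingers":0}]'
python3 - <<'E'
from h import *
C=cam('wrist'); im,d=env.read_camera('wrist'); P=cloud('wrist',d,C); cv2.imwrite('pics/w6.png',im)
m=np.all((P>(.56,-.2,.236))&(P<(.612,-.08,.25)),-1); q=P[m]; c=cv2.minEnclosingCircle(q[:,:2].astype(np.float32)); print(len(q),c); 
v=np.array(c[0])-[.618,.063]; print('door deg',-96.2-np.degrees(np.arctan2(v[1],v[0])))
im,d=env.read_camera('scene'); P=cloud('scene',d); cv2.imwrite('pics/s6.png',im)
q=P[np.all((P>(.43,-.48,.075))&(P<(.54,-.35,.1)),-1)]; print(len(q),cv2.minEnclosingCircle(q[:,:2].astype(np.float32)),q.mean(0))
print(env.get_state()['wrist_force'],env.get_state()['clock'])
E
```

```text
clock: 28.35
tcp_pos: [0.6026, -0.1107, 0.3584]
orientation: [0.007, -0.089, 0.996, -0.001]
wrist_force: [0.3, 0.1, 0.2]
finger_gap: 0.0427
grip_force: 0.0
clock: 28.95
tcp_pos: [0.4953, -0.1297, 0.3623]
orientation: [0.002, -0.089, 0.996, 0.001]
wrist_force: [1.0, 1.1, -0.1]
finger_gap: 0.0428
grip_force: 0.0
182 ((0.5959072709083557, -0.11425800621509552), 0.006419068668037653)
door deg 0.9044806952976217
256 ((0.48000550270080566, -0.4165405035018921), 0.025240778923034668) [ 0.48017297 -0.41582124  0.08845276]
[ 0.16830921 -0.44835187  0.19340784] 29.05
```

View pics/w6.png

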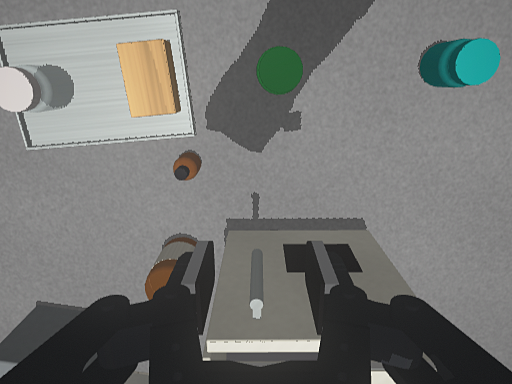

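View pics/s6.png

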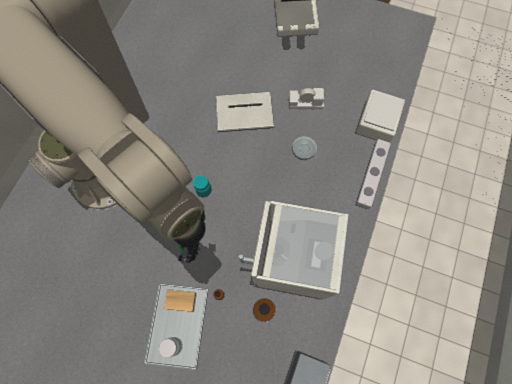

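The wrist view shows the door panel closed against the front, with the bar at (257,305). The scene view shows the jar standing in the tray at (170,347) and the other objects apparently where they were. The door stalled against its stop at −9 N and its angle measures about 0.02 rad, so I hand in.

```bash
python3 -c "
from workcell import env
print(env.hand_in())"
```

```text
the job is handed in; nothing more can be done
None
```

I handed the job in at about 29 s: by my last measurements the jar stands upright on the tray, the knob's pointer is within about 0.5° of the index mark, the door is shut to about 0.02 rad and the gripper is clear; no verdict was returned.

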